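Tighten the yellow regulator's cap to the click

TASK

Set the click wrench squarely down on the steel rib of the yellow regulator's cap, its handle pointing away from you, and push the handle clockwise (seen from above) until the wrench breaks over with its click. Stop at once at the click, well before the handle bends on to its stop. Then let the handle spring back and leave the wrench standing seated on the yellow cap, without disturbing the loose things around.

Things in the scene. Friction and masses are not known exactly. Their poses are not given: they have to be found in the camera images.
- stand: Slotted polished aluminium stand, fixed, 130 x 340 mm, top plate 45 mm above the worktop. Origin under its centre; its y axis runs along the row of three regulators, 100 mm apart. Nothing on it is higher than 105 mm above the worktop. The black and blue regulators carry caps like the yellow one's, already tight.
- cap: Screw cap of the yellow regulator: a yellow disc 62 mm across, facing up, 89 mm above the worktop. Origin at the centre of its flat top face, on the turning axis (z up). It tightens clockwise seen from above: it first runs against slight drag (0.3 N m, only while moving) for an unknown angle of about 0.2 to 0.8 rad, then comes up firm within a few hundredths of a radian.
- rib (a point): Centre of the top of the cap's steel drive rib, 13 mm above the cap's top face. The rib runs along this point's x axis straight across the cap: 52 mm long, 12 mm wide, 13 mm high, rounded top.
- wrench: Head of the loose click wrench (whole wrench about 0.5 kg): steel block 68 mm along x, 56 mm along y, 26 mm high, lying flat on the worktop. Origin at the centre of its underside, z up. In the underside is a slot along x, 55 mm long, 14.5 mm wide, 14 mm deep, closed at both ends; it drops over the rib until the underside lies on the cap's top face.
- grip_block (a point): Middle of the dark steel grip block on top of the wrench head, 46 mm above the head's underside, on its axis: 26 mm along x, 24 mm along y, reaching from 26 to 66 mm above the underside. Lift and lower the wrench by it, closing across y. The slot also fits the rib half a turn round, but then the handle points at the robot, out of reach.
- wrench_handle: Handle, hinged in the head about the head's z axis. Origin as the head's; it runs along its own x: square bar 18 mm wide from 35 to 100 mm, round black grip 22 mm thick from 100 to 195 mm, centre line 14 mm above the head's underside. A preloaded trip holds it straight (x along the head's x); it can only bend clockwise, and springs back when let go.
- handle_push (a point): Point on the centre line of the handle's black grip, 150 mm from the axis; axes as the handle's. At 1.4 N m (9 N pushed here, square to the handle) the trip clicks: the handle bends clockwise in the head and the push needed falls steadily, to a quarter at the stop, 0.20 rad. Bent 0.05 rad (8 mm here) it has clicked; past 0.14 rad (21 mm here) it is overrun.
- adapter: Bystander: a stepped round bar standing on end, 28 mm across, 40 mm high. Origin at its underside. Leave it alone.
- clamp: Bystander: a white nylon ring 40 mm across with a small block on its side, 10 mm high, lying flat. Origin at its underside. Leave it alone.
- jar: Bystander: a closed clear jar 56 mm across, 50 mm high. Origin at its underside. Leave it alone.
- spare_cap: Bystander: a loose blue disc 62 mm across, 11 mm high, lying flat; not part of the job. Origin at its underside. Leave it alone.
- driver: Bystander: a screwdriver with a green handle lying across, beyond the stand. Origin at its underside. Leave it alone.
Not all that is in view belongs to the job. Several things have the shape of the wrench; the one meant has the colours described above.

How it is judged:
By the outcome, as a careful person would: the job done as asked, in the order asked, and still so for the second after the job is handed in, with the robot touching nothing.
It also fails if it takes over 67 s, if anything falls off the work surface, if the arm or the gripper's body presses on something with over 40 N, if the wrist force passes 120 N, or if a joint passes its speed limit or range.

ROBOT

A 6-joint arm with a two-finger parallel gripper is mounted at the origin on the work surface. World frame = base frame: x ahead of the robot, y to its left, z up, the work surface at z = 0. Lengths are in mm, angles in degrees, forces in N, time in s.
With the tool pointing down it reaches from about 300 to 850 mm from the base axis. Payload 4.2 kg.
Tool frame: the origin (TCP) lies midway between the tips of the shut fingers; the grasp point (between the pads) lies 19 mm behind it; y points along the fingers, z is the direction in which the jaws open and shut, and the axes are right-handed (so a half turn about y gives the same grasp; the last joint's range is limited). The gripper opens to 91 mm and grips with 3 to 60 N. Pads are 32 mm wide; open, the fingers measure 118 mm over their backs; the gripper's body (76 mm by 178 mm) begins 60 mm behind the grasp point.
Start: joints at [-73.74, 18.312, 89.639, -0, 72.044, -1.146], TCP at [172.013, -548.684, 213.976] pointing down, gripper open.
Joint ranges: [-177.97, 177.97], [-48.28, 115.42], [12.27, 149.76], [-77.06, 257.06], [2.81, 150.46], [-146.56, 146.56]. Speed limits (degrees/s): [147.25, 147.25, 180, 180, 180, 180].

INTERFACE

Orientations are given as [roll, pitch, yaw] about the fixed x, y, z axes, in that order (R = Rz(yaw) Ry(pitch) Rx(roll)).
In Python, from workcell import env gives the robot as it stands.
- The arm moves only by the shell command python3 -m handwheel 'ROWS' [FORCE]. ROWS is JSON, a list of rows, each a list of 3 entries, a list of its own where there are three numbers: the opening, from 0 (shut) to 1 (fully open), then the shift along the tool's x, y, z in mm, then the turn, a rotation vector about the tool's x, y, z in degrees. A call has exactly 10 rows; each row shifts and turns the commanded pose from where the row before left it, along the tool's axes as they then stand; what a row does not reach is not made up. A row lasts 1/12 s, in which the tool goes at most 41.7 mm and 7.16 degrees, less where a joint would pass 70% of its speed; a pose out of reach is approached as far as the arm can. A call is refused whole if a number of a shift passes 41.7 or a number of a turn 7.16, either way. A call with a gripper value outside its range is refused whole. The fingers move at their own pace and stop on an object; FORCE is the grip in N (left out, the last holds). Time passes only in rows, so rows that do not move let the fingers close, or fill a call up. It gives the time, the measured TCP pose, the force and the opening at its end, in the units of the state.
- env.state(): the state, without advancing time (a new reading comes with each control period).
- env.grab_frame(name): name is "scene" or "top" or "wrist"; returns the picture (384x512x3 uint8, red, green, blue); there is no depth.
- env.camera_info(name): a dict with "fx", "fy", "cx", "cy" (pixels), "camera_from_world" (4x4, takes a point from world to camera coordinates); the wrist camera has in their place "mount" (4x4, takes a point from camera to tool coordinates, whose origin is the TCP and whose axes are the tool frame's). Camera axes: x right, y down, z forward; pixel columns grow to the right and rows downward; lengths in mm; the calibration is good to about 2 mm. A picture is of the moment at which its call begins: read the wrist's pose just before it. camera_info takes no time and is no camera call.
- env.job_done(): hands the job in, once; it reports no verdict.
Trained networks look in the newest picture that a camera, given by its name, has taken for a name from the list of things; names that differ only in an ending like _2 or _b are one class to them, and where a whole thing is asked for, a point or a joint stands for the part that bears it (a point fixed in the world has none). Each returns a list of dicts, best first, with "p" (0 to 1); they miss things now and then, are a little off and sometimes report something else, mostly with a low value. They report only what shows in the picture. A call takes as long as a camera call. They do not tell look-alikes from the thing itself.
- env.masks_of(camera, label): "region" (384x512 bool, what is visible of it) and "location" ([column, row] in pixels, amid what is visible of it).
The state is a dict: "time_s": time; "qpos": joint angles; "qvel": joint speeds; "effort": joint torques, N m; "ee_pos": TCP position; "ee_rot": TCP orientation; "force": force on the tool from outside, world axes, zero at the start; "torque": the same for the moment, N m; "gripper_width": finger opening in mm.
Only numpy, scipy, OpenCV 4.12 (cv2) and the standard library are available. Lean on these libraries where they do the work, as an engineer would, in place of code of your own. Each camera call takes 0.05 s, during which the arm holds its last target.

## Working session

There is one attempt and no reset: what is moved stays moved. The work goes in short steps, Python scripts to look and compute and a shell command to move; the robot and the scene stay as the last step left them, time stands still between calls to the robot, and variables do not carry over. Pictures are saved under pics/ and viewed, and the job is handed in when it is done.

```bash
ls; mkdir -p pics
python3 - <<'E'
from workcell import env
import cv2,json
print(env.state())
for n in("scene","top","wrist"):
    im=env.grab_frame(n); cv2.imwrite(f"pics/{n}0.png",cv2.resize(im[:,:,::-1],(800,600),interpolation=cv2.INTER_CUBIC))
    ci=env.camera_info(n); print(n,{k:(v.tolist() if hasattr(v,'tolist') else v) for k,v in ci.items()})
E
```

```text
pics
{'time_s': 0.0, 'qpos': array([-7.37383166e+01,  1.83495986e+01,  8.97077133e+01, -2.06244156e-03,
        7.20429805e+01, -1.14600149e+00]), 'qvel': array([-0.06188453,  0.03115654,  0.02654258,  0.02321616, -0.08230629,
        0.05035267]), 'effort': array([ 3.20726049e-04, -4.12461984e+01, -2.31976748e+01,  7.29474798e-02,
        4.56374965e-02, -1.41470891e-04]), 'ee_pos': array([ 171.86664983, -548.17376684,  213.13189699]), 'ee_rot': array([-9.01003116e+01,  4.53967405e-05, -1.62591678e+02]), 'force': array([0.59622312, 0.20317775, 0.79334506]), 'torque': array([-0.01916918, -0.00596139,  0.00447145]), 'gripper_width': 91.29414408466876}
scene {'fx': 461.43499177590667, 'fy': 461.43499177590667, 'cx': 267.6690528377835, 'cy': 189.59304459519132, 'camera_from_world': [[0.851875967771628, 0.5237434136437237, 0.00041496743446814676, -427.4071142309123], [0.43831309843666866, -0.7124882269827427, -0.5479435683990048, -127.7833462245129], [-0.28668617558577825, 0.4669618432760935, -0.8365151963067934, 1516.1720699240225], [0.0, 0.0, 0.0, 1.0]]}
top {'fx': 457.68055093627163, 'fy': 457.68055093627163, 'cx': 259.00162180630923, 'cy': 189.82988502395264, 'camera_from_world': [[-0.0015142447614506823, -0.9999867928236778, -0.004911338006874433, 13.454254126566362], [-0.9864545626710234, 0.0022993149220433937, -0.164018623748675, 487.2050883457507], [0.1640277502385574, 0.004596447443909092, -0.9864450161172558, 1284.4120447198336], [0.0, 0.0, 0.0, 1.0]]}
wrist {'fx': 322.000004513941, 'fy': 322.000004513941, 'cx': 260.2238216616768, 'cy': 194.27406679328536, 'mount': [[-0.0007851754196355931, 0.9657901498570247, 0.2593236779368679, -72.60283699473432], [0.0007458607660921616, -0.2593231201439325, 0.9657903307915915, -169.45908640146692], [0.9999994135954661, 0.0009517341853510795, -0.0005167308413764164, 0.69915919193142], [0.0, 0.0, 0.0, 1.0]]}
```

View pics/scene0.png

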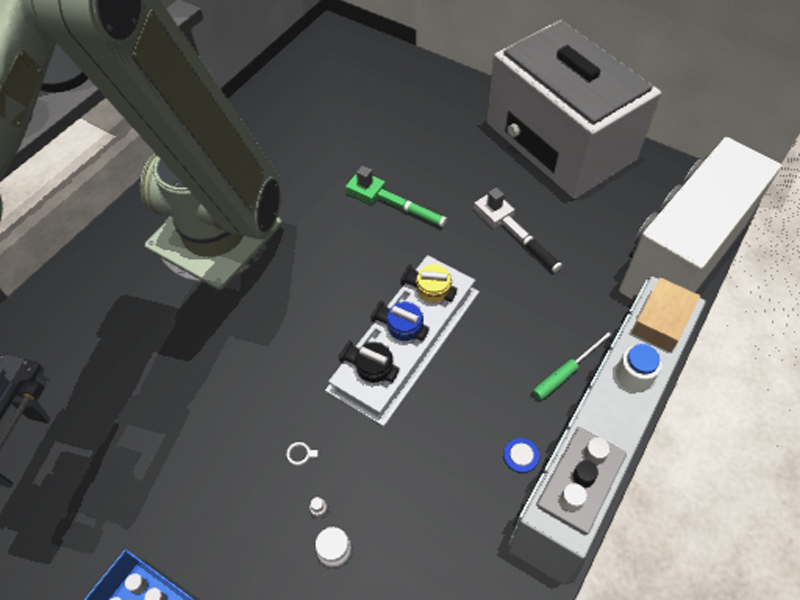

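View pics/top0.png

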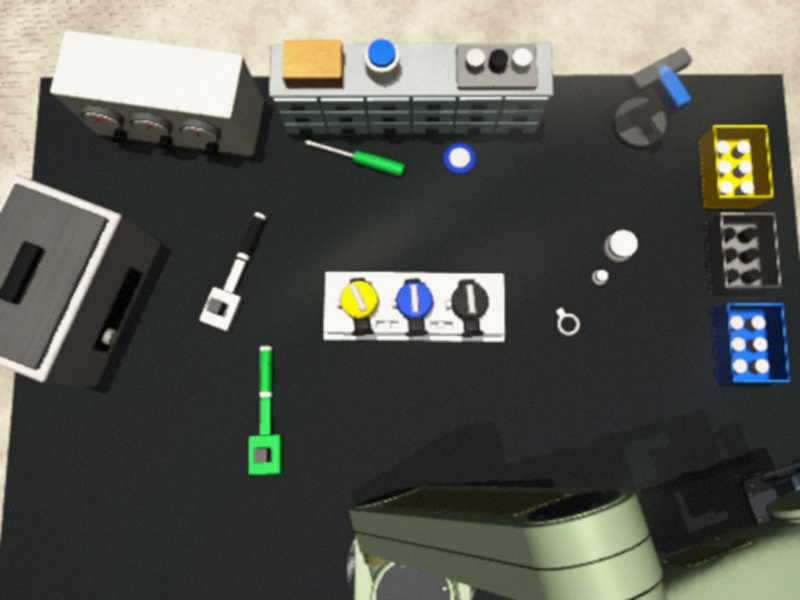

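View pics/wrist0.png

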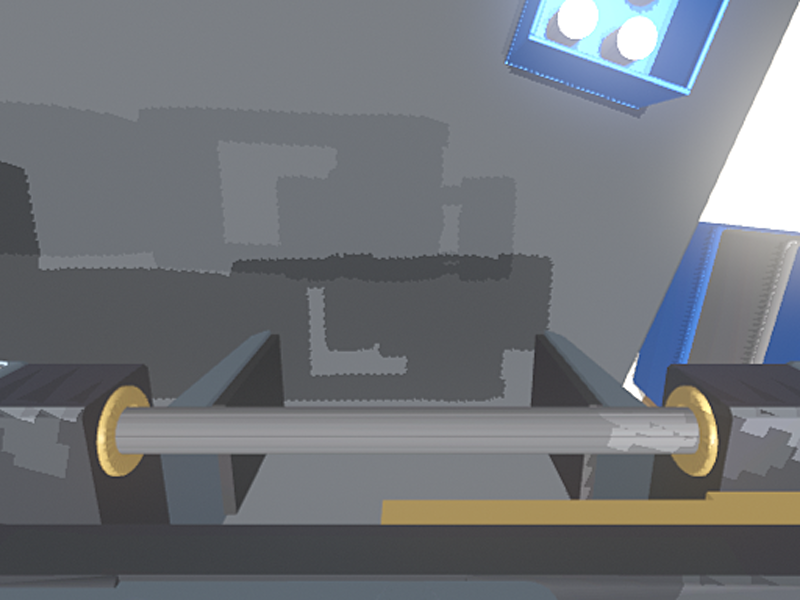

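Wrench-shaped candidates in the 800x600 top view are the all-green one, head at (264,455), and the steel one with a black grip and dark block, head at (220,307). The steel and black one fits the description. The yellow cap is at (359,299). I'll confirm both in enlarged crops.

```bash
cat > h.py <<'E'
from workcell import env
import numpy as np,cv2
from scipy.spatial.transform import Rotation as Ro
def cam(n,st=None):
    ci=env.camera_info(n)
    K=np.array([[ci['fx'],0,ci['cx']],[0,ci['fy'],ci['cy']],[0,0,1]])
    if 'mount' in ci:
        T=np.eye(4);T[:3,:3]=Ro.from_euler('xyz',st['ee_rot'],degrees=True).as_matrix();T[:3,3]=st['ee_pos']
        return K,np.linalg.inv(T@np.array(ci['mount']))
    return K,np.array(ci['camera_from_world'])
def bp(n,px,z,st=None):
    K,M=cam(n,st);px=np.atleast_2d(np.asarray(px,float))
    d=np.c_[px,np.ones(len(px))]@np.linalg.inv(K).T@M[:3,:3]
    c=-M[:3,:3].T@M[:3,3]
    return c+d*((z-c[2])/d[:,2])[:,None]
def proj(n,P,st=None):
    K,M=cam(n,st);P=np.atleast_2d(P);q=(P@M[:3,:3].T+M[:3,3])@K.T
    return q[:,:2]/q[:,2:]
def crop(im,x0,y0,x1,y1,s,name):
    cv2.imwrite(name,cv2.resize(im[y0:y1,x0:x1,::-1],None,fx=s,fy=s,interpolation=cv2.INTER_CUBIC))
E
python3 - <<'E'
from h import *
t=env.grab_frame('top'); s=env.grab_frame('scene')
a=cv2.resize(t[130:220,115:185],None,fx=5.5,fy=5.5,interpolation=cv2.INTER_CUBIC)
b=cv2.resize(t[160:230,200:260],None,fx=5.5,fy=5.5,interpolation=cv2.INTER_CUBIC)
h=max(a.shape[0],b.shape[0]);c=np.zeros((h,a.shape[1]+b.shape[1],3),np.uint8)
c[:a.shape[0],:a.shape[1]]=a;c[:b.shape[0],a.shape[1]:]=b
cv2.imwrite('pics/cropT.png',c[:,:,::-1]);print(c.shape)
crop(s,255,105,375,215,5,'pics/cropS.png')
for lab in ['wrench','grip_block','wrench_handle','cap','rib']:
    for n in('top','scene'):
        r=env.masks_of(n,lab)
        print(lab,n,[(round(q['p'],2),np.round(q['location'],1).tolist(),int(q['region'].sum())) for q in r[:4]])
print(env.state()['time_s'])
E
```

```text
(495, 715, 3)
wrench top [(0.86, [167.0, 279.7], 1007), (0.73, [147.5, 187.0], 813)]
wrench scene [(0.88, [239.2, 125.7], 676), (0.63, [321.6, 142.2], 785), (0.59, [356.0, 238.0], 361)]
grip_block top [(0.84, [170.1, 279.6], 923), (0.77, [147.3, 189.4], 918)]
grip_block scene [(0.84, [239.5, 123.6], 688), (0.82, [320.9, 136.7], 623)]
wrench_handle top [(0.71, [171.6, 248.2], 383), (0.62, [155.5, 160.5], 380), (0.58, [146.6, 185.1], 835)]
wrench_handle scene [(0.64, [337.6, 157.8], 281)]
cap top [(0.61, [228.2, 191.7], 383)]
cap scene [(0.59, [276.4, 179.7], 312)]
rib top [(0.76, [230.3, 193.2], 377)]
rib scene [(0.82, [278.8, 178.6], 306)]
0.75
```

View pics/cropT.png

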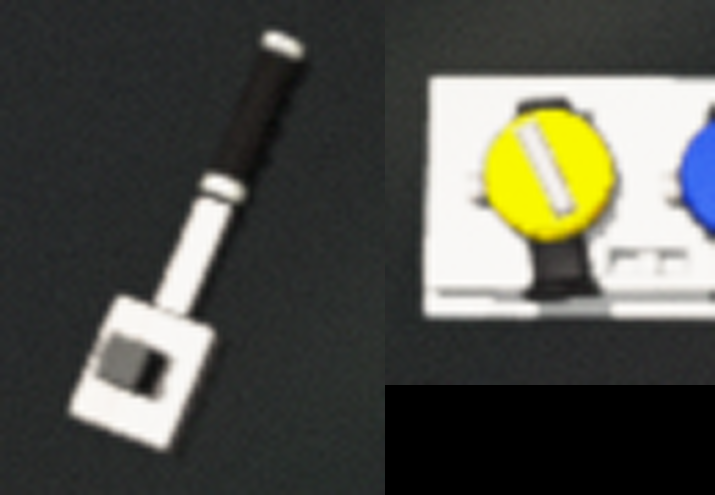

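View pics/cropS.png

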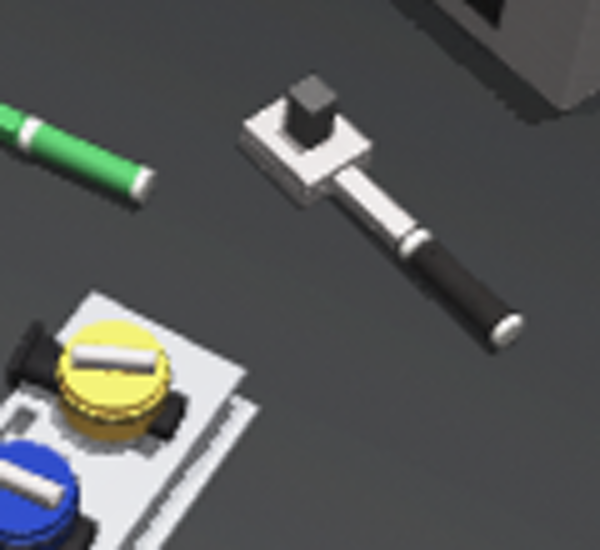

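Crop confirmed: the steel head with dark block and black grip sits left in crop T, head about (143,372); the yellow cap with its steel rib is at about (550,173). Next I turn these into positions.

Run:
```python
from h import *
f=lambda p,x,y,s:(np.array(p,float)+.5)/s-.5+np.array([x,y])
hc=bp('top',f([(118,295),(215,327),(170,450),(70,415)],115,130,5.5),26)
print('head',hc.round(1).tolist(),hc.mean(0).round(1))
d=(hc[0]+hc[1]-hc[2]-hc[3]);print('len',np.linalg.norm(d)/2,np.degrees(np.arctan2(d[1],d[0])), np.linalg.norm(hc[0]-hc[1]))
hd=bp('top',f([(283,43),(223,187),(190,255)],115,130,5.5),14);print('handle',hd.round(1).tolist())
for q in hd: 
    e=q-hc.mean(0);print(np.degrees(np.arctan2(e[1],e[0])),np.linalg.norm(e[:2]))
print('block top top', bp('top',f([(122,360)],115,130,5.5),66).round(1))
print('block top scene', bp('scene',f([(313,92)],255,105,5),66).round(1))
r=bp('top',f([(527-385,128),(565-385,212)],200,160,5.5),101);e=r[0]-r[1];print('rib',r.round(1).tolist(),r.mean(0),np.degrees(np.arctan2(e[1],e[0])),np.linalg.norm(e))
print('cap',bp('top',f([(549-385,173)],200,160,5.5),89))
r=bp('scene',f([(75,352),(156,364)],255,105,5),101);e=r[1]-r[0];print('ribS',r.round(1).tolist(),r.mean(0),np.degrees(np.arctan2(e[1],e[0])),np.linalg.norm(e))
print('capS',bp('scene',f([(115,367)],255,105,5),89))
print('hdS',bp('scene',f([(507,328),(415,240)],255,105,5),14))
# other
t=lambda p,z:bp('top',np.array(p)*.64,z).round(0)
print('driver',t([(307,142),(405,170)],10),'cabinet front',t([(275,135),(550,130)],0),'oven',t([(160,245),(240,155)],0),'stand',t([(325,340),(325,272),(505,272)],45))
```

```text
head [[510.1, 373.7, 26.0], [492.7, 321.2, 26.0], [426.8, 342.6, 26.0], [445.5, 396.4, 26.0]] [468.8 358.5  26. ]
len 68.84061836718529 -18.695131804459123 55.30906633705618
handle [[652.4, 292.5, 14.0], [571.7, 322.5, 14.0], [534.1, 339.0, 14.0]]
-19.770190398592792 195.08449405500645
-19.26159979556103 109.03135350372597
-16.580272992654578 68.21220472268699
block top top [[468.8 359.   66. ]]
block top scene [[468.3 360.8  66. ]]
rib [[496.9, 105.2, 101.0], [454.1, 85.7, 101.0]] [475.50938034  95.44828465 101.        ] 24.48074154673816 46.99151387746345
cap [[475.88472832  94.74350013  89.        ]]
ribS [[456.9, 83.5, 101.0], [501.2, 100.9, 101.0]] [479.07708013  92.18889087 101.        ] 21.344671085310086 47.61060282492966
capS [[478.05119601  93.84747097  89.        ]]
hdS [[647.94413853 294.38714734  14.        ]
 [566.7401107  326.70272761  14.        ]]
driver [[801. 204.  10.]
 [743.  12.  10.]] cabinet front [[ 820.  270.    0.]
 [ 828. -276.    0.]] oven [[596. 486.   0.]
 [778. 338.   0.]] stand [[ 406.  158.   45.]
 [ 533.  160.   45.]
 [ 532. -174.   45.]]
```

```bash
cat >> h.py <<'E'
def plan(p0,psi0,legs,op,nd=0):
    """legs: (x,y,z,psi,n). tool rpy=(-90,0,psi). prints rows with rounded values, simulating rounding"""
    p=np.array(p0,float);psi=psi0;rows=[]
    for x,y,z,ps,n in legs:
        g=np.array([x,y,z])
        for k in range(n):
            d=(g-p)/(n-k);dp=(ps-psi)/(n-k)
            R=Ro.from_euler('xyz',[-90,0,psi],degrees=True)
            s=np.round(R.inv().apply(d),nd)+0.0;t=np.round(-dp,1)+0.0
            p=p+R.apply(s);psi-=t
            rows.append([op,s.tolist(),[0,float(t),0]])
    import json
    for i in range(0,len(rows),10): print(json.dumps(rows[i:i+10]).replace('.0,',',').replace('.0]',']').replace(' ',''))
    print('end',p.round(1),round(psi,2))
E
python3 - <<'E'
from h import *
s=env.state()
plan(s['ee_pos'],-162.6,[(400,-60,210,-91,15),(469,359.5,150,-19.4,15)],1)
E
```

```text
[[1,[-24,0,-27],[0,-4.8,0]],[1,[-26,0,-24],[0,-4.8,0]],[1,[-28,0,-22],[0,-4.8,0]],[1,[-30,0,-20],[0,-4.8,0]],[1,[-32,0,-17],[0,-4.8,0]],[1,[-33,0,-14],[0,-4.8,0]],[1,[-34,0,-12],[0,-4.8,0]],[1,[-35,0,-9],[0,-4.7,0]],[1,[-36,1,-6],[0,-4.8,0]],[1,[-36,0,-3],[0,-4.7,0]]]
[[1,[-36,1,0],[0,-4.8,0]],[1,[-36,0,3],[0,-4.7,0]],[1,[-35,1,7],[0,-4.8,0]],[1,[-34,0,9],[0,-4.7,0]],[1,[-34,1,12],[0,-4.8,0]],[1,[-28,4,4],[0,-4.8,0]],[1,[-28,4,6],[0,-4.8,0]],[1,[-27,4,9],[0,-4.8,0]],[1,[-26,4,11],[0,-4.8,0]],[1,[-25,4,13],[0,-4.8,0]]]
[[1,[-24,4,15],[0,-4.8,0]],[1,[-23,4,17],[0,-4.8,0]],[1,[-21,4,19],[0,-4.7,0]],[1,[-19,4,21],[0,-4.8,0]],[1,[-18,4,22],[0,-4.7,0]],[1,[-16,4,24],[0,-4.8,0]],[1,[-14,4,25],[0,-4.7,0]],[1,[-11,4,26],[0,-4.8,0]],[1,[-9,4,26],[0,-4.7,0]],[1,[-8,4,27],[0,-4.8,0]]]
end [468.4 359.5 150. ] -19.4
```

```bash
python3 -m handwheel '[[1,[-24,0,-27],[0,-4.8,0]],[1,[-26,0,-24],[0,-4.8,0]],[1,[-28,0,-22],[0,-4.8,0]],[1,[-30,0,-20],[0,-4.8,0]],[1,[-32,0,-17],[0,-4.8,0]],[1,[-33,0,-14],[0,-4.8,0]],[1,[-34,0,-12],[0,-4.8,0]],[1,[-35,0,-9],[0,-4.7,0]],[1,[-36,1,-6],[0,-4.8,0]],[1,[-36,0,-3],[0,-4.7,0]]]'
```

```text
time_s: 1.58
ee_pos: [323.4, -220.2, 213.1]
ee_rot: [-90.0, -0.0, -114.6]
force: [1.2, 0.1, -0.7]
gripper_width: 90.8
```

```bash
python3 -m handwheel '[[1,[-36,1,0],[0,-4.8,0]],[1,[-36,0,3],[0,-4.7,0]],[1,[-35,1,7],[0,-4.8,0]],[1,[-34,0,9],[0,-4.7,0]],[1,[-34,1,12],[0,-4.8,0]],[1,[-28,4,4],[0,-4.8,0]],[1,[-28,4,6],[0,-4.8,0]],[1,[-27,4,9],[0,-4.8,0]],[1,[-26,4,11],[0,-4.8,0]],[1,[-25,4,13],[0,-4.8,0]]]' 60; python3 -m handwheel '[[1,[-24,4,15],[0,-4.8,0]],[1,[-23,4,17],[0,-4.8,0]],[1,[-21,4,19],[0,-4.7,0]],[1,[-19,4,21],[0,-4.8,0]],[1,[-18,4,22],[0,-4.7,0]],[1,[-16,4,24],[0,-4.8,0]],[1,[-14,4,25],[0,-4.7,0]],[1,[-11,4,26],[0,-4.8,0]],[1,[-9,4,26],[0,-4.7,0]],[1,[-8,4,27],[0,-4.8,0]]]'
python3 - <<'E'
from h import *
s=env.state();im=env.grab_frame('wrist');print(s['ee_pos'],s['ee_rot'],s['force'],s['qpos'])
cv2.imwrite('pics/w1.png',cv2.resize(im[:,:,::-1],(800,600),interpolation=cv2.INTER_CUBIC))
t=np.radians(-19.4);c=np.array([468.6,359.7,0]);u=np.array([np.cos(t),np.sin(t),0]);v=np.array([-u[1],u[0],0])
for k,P in dict(head=[c+a*u+b*v+[0,0,26] for a in(-34,34) for b in(-28,28)],blk=[c+a*u+b*v+[0,0,66] for a in(-13,13) for b in(-12,12)]).items(): print(k,(proj('wrist',P,s)*800/512).round(0).tolist())
E
```

```text
time_s: 2.42
ee_pos: [422.5, 81.4, 190.0]
ee_rot: [-90.0, -0.0, -66.7]
force: [0.3, -0.6, -0.4]
gripper_width: 91.3
time_s: 3.25
ee_pos: [468.5, 360.9, 149.7]
ee_rot: [-90.0, -0.0, -19.2]
force: [0.3, 0.0, 0.7]
gripper_width: 91.2
[468.53158793 360.91239808 149.69159167] [-9.00007132e+01 -1.63105086e-02 -1.91503842e+01] [0.32789388 0.0019049  0.72828627] [ 3.65009584e+01  2.24100025e+01  9.30563195e+01 -1.53623016e-02
  6.45250648e+01 -3.43420508e+01]
head [[358.0, 238.0], [454.0, 239.0], [360.0, 348.0], [451.0, 349.0]]
blk [[383.0, 290.0], [429.0, 290.0], [383.0, 337.0], [428.0, 337.0]]
```

View pics/w1.png

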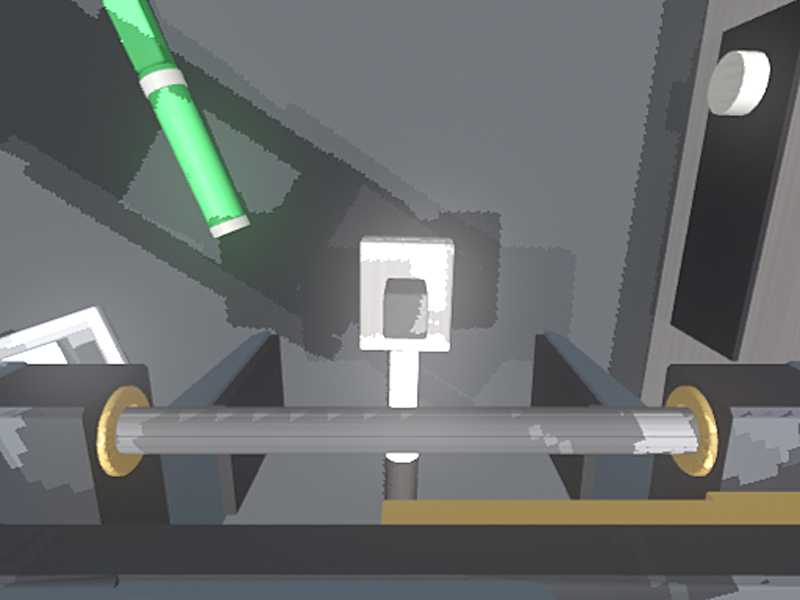

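The wrist view shows the steel head at (358–454, 238–349), with its block at (386–428, 285–338). Both lie where predicted and aligned with the jaws, so I descend and grip.

```bash
python3 -m handwheel '[[1,[0,12,0.1],[0,0.1,0]],[1,[0,12,-0.2],[0,0.1,0]],[1,[0,12,-0.2],[0,0,0]],[1,[0,12,-0.2],[0,0,0]],[1,[0,12,-0.2],[0,0,0]],[1,[0,12,-0.2],[0,0,0]],[1,[0,12,0],[0,0,0]],[1,[0,12,0],[0,0,0]],[1,[0,12,0],[0,0,0]],[1,[0,12,0],[0,0,0]]]' 60; python3 -m handwheel '[[0.2,[0,0,0],[0,0,0]],[0.1,[0,0,0],[0,0,0]],[0,[0,0,0],[0,0,0]],[0,[0,0,0],[0,0,0]],[0,[0,0,0],[0,0,0]],[0,[0,0,0],[0,0,0]],[0,[0,0,0],[0,0,0]],[0,[0,0,0],[0,0,0]],[0,[0,0,0],[0,0,0]],[0,[0,0,0],[0,0,0]]]' 60
python3 - <<'E'
from h import *
s=env.state();print(s['ee_pos'],s['ee_rot'],s['force'])
E
```

```text
time_s: 4.13
ee_pos: [468.1, 358.5, 29.5]
ee_rot: [-90.0, -0.0, -19.6]
force: [-0.6, -0.3, 0.3]
gripper_width: 91.2
time_s: 4.97
ee_pos: [468.1, 358.6, 29.9]
ee_rot: [-90.0, -0.0, -19.6]
force: [0.5, -0.8, -0.1]
gripper_width: 27.1
[468.06129109 358.64013589  29.94337706] [-8.99989817e+01 -6.52146367e-03 -1.95946386e+01] [ 0.50642684 -0.82528023 -0.09131771]
```

```bash
python3 -m handwheel '[[0,[0,0,0],[0,0,0]],[0,[0,0,0],[0,0,0]],[0,[0,0,0],[0,0,0]],[0,[0,-5,0],[0,0,0]],[0,[0,-15,0],[0,0,0]],[0,[0,-25,0],[0,0,0]],[0,[0,-25,0],[0,0,0]],[0,[0,-25,0],[0,0,0]],[0,[0,-20,0],[0,0,0]],[0,[0,-15,0],[0,0,0]]]' 60
python3 - <<'E'
from h import *
s=env.state();print(s['ee_pos'],s['ee_rot'],s['force'],s['torque'])
im=env.grab_frame('scene');crop(im,255,60,415,215,5,'pics/s2.png')
plan(s['ee_pos'],s['ee_rot'][2],[(473,200,180,7,8),(477,94.2,170,23,8),(477,94.2,170,23,4)],0)
E
```

```text
time_s: 5.8
ee_pos: [467.7, 358.1, 161.1]
ee_rot: [-90.1, 0.0, -19.6]
force: [-0.1, -1.0, -4.0]
gripper_width: 23.9
[467.70289857 358.0723734  161.13898107] [-9.00507959e+01  1.03359644e-03 -1.95963413e+01] [-0.14243765 -0.98162171 -3.96771502] [ 0.14395183 -0.08262674 -0.03617869]
[[0,[7,-2,-18],[0,-3.3,0]],[0,[6,-2,-19],[0,-3.3,0]],[0,[5,-2,-19],[0,-3.3,0]],[0,[4,-3,-19],[0,-3.3,0]],[0,[3,-2,-20],[0,-3.3,0]],[0,[2,-3,-20],[0,-3.4,0]],[0,[1,-2,-20],[0,-3.3,0]],[0,[-1,-3,-19],[0,-3.4,0]],[0,[-1,1,-13],[0,-2,0]],[0,[-2,1,-13],[0,-2,0]]]
[[0,[-2,1,-13],[0,-2,0]],[0,[-2,1,-13],[0,-2,0]],[0,[-3,2,-13],[0,-2,0]],[0,[-4,1,-13],[0,-2,0]],[0,[-4,2,-13],[0,-2,0]],[0,[-4,1,-13],[0,-2,0]],[0,[0,0,0],[0,0,0]],[0,[0,0,0],[0,0,0]],[0,[0,0,0],[0,0,0]],[0,[0,0,0],[0,0,0]]]
end [477.   94.  170.1] 23.0
```

View pics/s2.png

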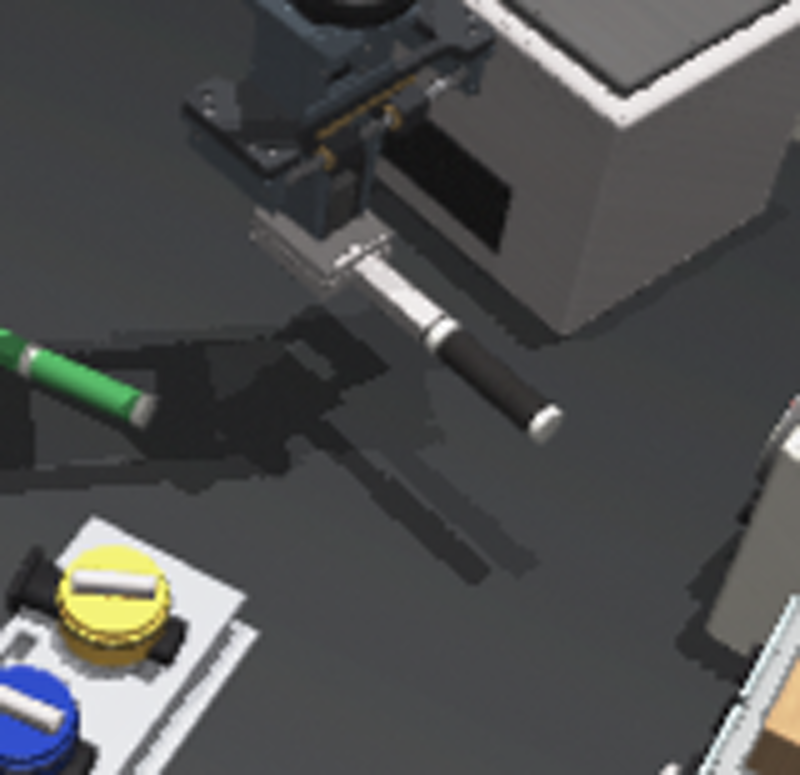

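Run:
```python
from h import *
s=env.state()
plan(s['ee_pos'],s['ee_rot'][2],[(440,180,185,23,14),(440,180,185,23,6)],0)
```

```text
[[0,[2,-2,-13],[0,-3,0]],[0,[2,-1,-13],[0,-3,0]],[0,[1,-2,-13],[0,-3.1,0]],[0,[0,-1,-13],[0,-3,0]],[0,[0,-2,-13],[0,-3.1,0]],[0,[-1,-1,-13],[0,-3,0]],[0,[-2,-2,-13],[0,-3.1,0]],[0,[-2,-1,-13],[0,-3,0]],[0,[-3,-2,-12],[0,-3.1,0]],[0,[-4,-1,-12],[0,-3,0]]]
[[0,[-4,-2,-12],[0,-3.1,0]],[0,[-5,-1,-12],[0,-3,0]],[0,[-6,-2,-12],[0,-3.1,0]],[0,[-6,-1,-11],[0,-3,0]],[0,[0,0,0],[0,0,0]],[0,[0,0,0],[0,0,0]],[0,[0,0,0],[0,0,0]],[0,[0,0,0],[0,0,0]],[0,[0,0,0],[0,0,0]],[0,[0,0,0],[0,0,0]]]
end [440.5 180.  184.8] 23.0
```

```bash
python3 -m handwheel '[[0,[2,-2,-13],[0,-3,0]],[0,[2,-1,-13],[0,-3,0]],[0,[1,-2,-13],[0,-3.1,0]],[0,[0,-1,-13],[0,-3,0]],[0,[0,-2,-13],[0,-3.1,0]],[0,[-1,-1,-13],[0,-3,0]],[0,[-2,-2,-13],[0,-3.1,0]],[0,[-2,-1,-13],[0,-3,0]],[0,[-3,-2,-12],[0,-3.1,0]],[0,[-4,-1,-12],[0,-3,0]]]'; python3 -m handwheel '[[0,[-4,-2,-12],[0,-3.1,0]],[0,[-5,-1,-12],[0,-3,0]],[0,[-6,-2,-12],[0,-3.1,0]],[0,[-6,-1,-11],[0,-3,0]],[0,[0,0,0],[0,0,0]],[0,[0,0,0],[0,0,0]],[0,[0,0,0],[0,0,0]],[0,[0,0,0],[0,0,0]],[0,[0,0,0],[0,0,0]],[0,[0,0,0],[0,0,0]]]'
python3 - <<'E'
from h import *
s=env.state();im=env.grab_frame('wrist');print(s['ee_pos'],s['ee_rot'],s['force'])
np.save('w2.npy',im)
cv2.imwrite('pics/w2.png',cv2.resize(im[:,:,::-1],(800,600),interpolation=cv2.INTER_CUBIC))
t=np.radians(23);c=np.array([477,94.2,101]);u=np.array([np.cos(t),np.sin(t),0])
print((proj('wrist',[c,c-24*u,c+24*u],s)*800/512).round(0).tolist())
E
```

```text
time_s: 6.68
ee_pos: [446.1, 229.2, 173.5]
ee_rot: [-90.1, 0.2, 11.0]
force: [0.3, -0.0, -4.6]
gripper_width: 23.6
time_s: 7.52
ee_pos: [439.5, 180.0, 180.7]
ee_rot: [-90.0, 0.0, 23.0]
force: [-0.1, 0.2, -5.8]
gripper_width: 23.7
[439.5491183  180.02393301 180.70183536] [-9.00017091e+01  2.29152761e-02  2.30293018e+01] [-0.14792227  0.23005191 -5.80231683]
[[226.0, 318.0], [222.0, 272.0], [230.0, 361.0]]
```

View pics/w2.png

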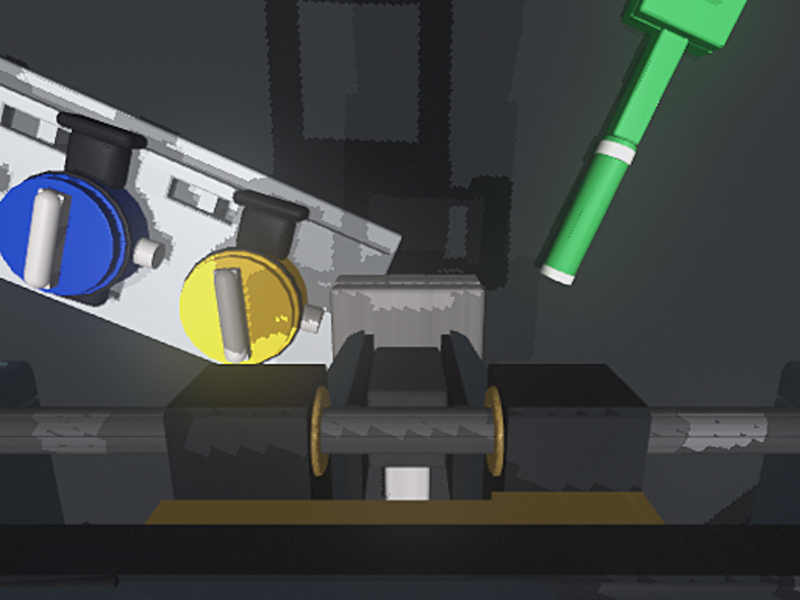

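Run:
```python
from h import *
im=np.load('w2.npy');crop(im,110,150,215,240,7,'pics/w2c.png')
```

```text
(no output)
```

View pics/w2c.png

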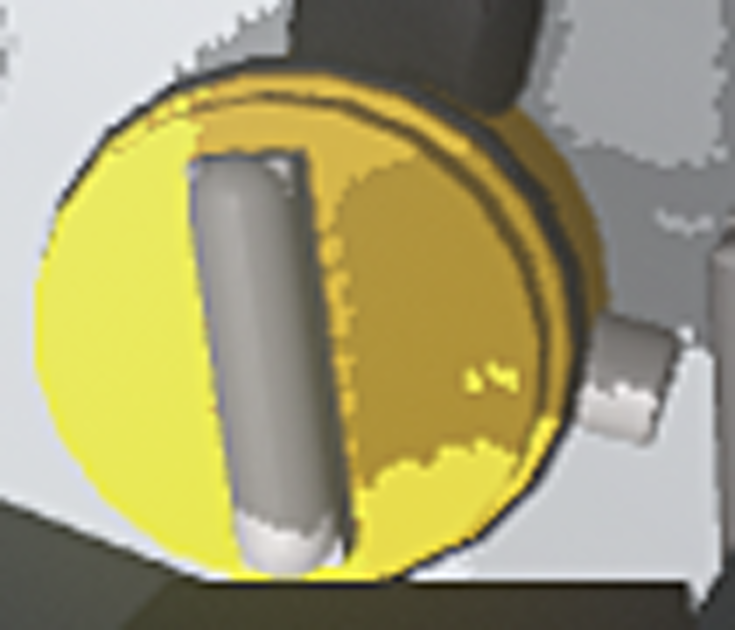

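Run:
```python
from h import *
st=dict(ee_pos=np.array([439.549,180.024,180.70]),ee_rot=np.array([-90.0017,.0229,23.0293]))
f=lambda p:(np.array(p,float)+.5)/7-.5+np.array([110,150])
a=bp('wrist',f([(305,150),(350,555)]),89,st);e=a[0]-a[1];print('right base',a.round(1).tolist(),np.linalg.norm(e),np.degrees(np.arctan2(-e[1],-e[0])))
l=bp('wrist',f([(193,170),(236,525)]),97,st);e=l[0]-l[1];print('left',l.round(1).tolist(),np.linalg.norm(e),np.degrees(np.arctan2(-e[1],-e[0])))
# disc fit: edge points of top face
E=[(35,320),(45,240),(80,160),(120,125),(37,360),(55,440),(95,510),(547,345),(530,270),(480,180),(400,122),(330,100),(270,94),(545,400)]
P=bp('wrist',f(E),89,st)[:,:2]
A=np.c_[2*P,np.ones(len(P))];x=np.linalg.lstsq(A,(P**2).sum(1),rcond=None)[0];r=np.sqrt(x[2]+x[0]**2+x[1]**2);print('disc',x[:2],r,(np.hypot(*(P-x[:2]).T)-r).round(1))
for c in[(477,94.2),tuple(x[:2])]:
  for ps in (21,23,25):
    t=np.radians(ps);u=np.array([np.cos(t),np.sin(t),0]);v=np.array([-u[1],u[0],0]);C=np.array([*c,89])
    q=[C+26*u-6*v,C-26*u-6*v,C+26*u+6*v,C-26*u+6*v]
    print(c,ps,((proj('wrist',q,st)-[110,150]+.5)*7-.5).round(0).tolist())
```

```text
right base [[452.9, 89.4, 89.0], [499.2, 110.4, 89.0]] 50.83815507891689 24.39080464877575
left [[457.6, 80.2, 97.0], [497.0, 97.9, 97.0]] 43.1346655431021 24.200187883842485
disc [476.85656652  95.1412626 ] 31.46425136474135 [-1.1 -0.6  0.8  0.9 -1.   0.2  1.4 -0.3 -0.2  0.6  0.3 -0.3 -0.5 -0.3]
(477, 94.2) 21 [[243.0, 548.0], [218.0, 132.0], [340.0, 551.0], [320.0, 136.0]]
(477, 94.2) 23 [[250.0, 549.0], [210.0, 134.0], [348.0, 550.0], [312.0, 134.0]]
(477, 94.2) 25 [[258.0, 551.0], [203.0, 136.0], [355.0, 548.0], [304.0, 133.0]]
(np.float64(476.85656651918754), np.float64(95.14126260104626)) 21 [[251.0, 550.0], [226.0, 134.0], [348.0, 553.0], [328.0, 138.0]]
(np.float64(476.85656651918754), np.float64(95.14126260104626)) 23 [[258.0, 551.0], [218.0, 136.0], [355.0, 551.0], [320.0, 136.0]]
(np.float64(476.85656651918754), np.float64(95.14126260104626)) 25 [[266.0, 553.0], [211.0, 138.0], [363.0, 550.0], [312.0, 135.0]]
```

Run:
```python
from h import *
s=env.state();print(s['ee_pos'],s['ee_rot'])
plan(s['ee_pos'],s['ee_rot'][2],[(477,94.2,150,24.3,7),(477,94.2,150,24.3,3)],0,1)
```

```text
[439.5561084  179.95135734 180.77802225] [-9.00031163e+01  1.50097294e-02  2.30246369e+01]
[[0,[0.1,4.4,-13.4],[0,-0.2,0]],[0,[0.1,4.4,-13.4],[0,-0.2,0]],[0,[0,4.4,-13.4],[0,-0.2,0]],[0,[0,4.4,-13.3],[0,-0.2,0]],[0,[0,4.4,-13.4],[0,-0.2,0]],[0,[-0.1,4.4,-13.3],[0,-0.1,0]],[0,[-0.1,4.4,-13.4],[0,-0.2,0]],[0,[0,0,0],[0,0,0]],[0,[0,0,0],[0,0,0]],[0,[0,0,0],[0,0,0]]]
end [477.   94.2 150. ] 24.32
```

```bash
python3 -m handwheel '[[0,[0,4.4,-13.4],[0,-0.2,0]],[0,[0,4.4,-13.4],[0,-0.2,0]],[0,[0,4.4,-13.4],[0,-0.2,0]],[0,[0,4.4,-13.4],[0,-0.2,0]],[0,[0,4.4,-13.4],[0,-0.2,0]],[0,[0,4.4,-13.4],[0,-0.1,0]],[0,[0,4.4,-13.3],[0,-0.2,0]],[0,[0,0,0],[0,0,0]],[0,[0,0,0],[0,0,0]],[0,[0,0,0],[0,0,0]]]'
python3 - <<'E'
from h import *
s=env.state();print(s['ee_pos'],s['ee_rot'],s['force'],s['torque'])
im=env.grab_frame('scene');crop(im,240,130,400,250,5,'pics/s3.png')
im=env.grab_frame('top');crop(im,180,110,300,210,6,'pics/t3.png')
im=env.grab_frame('wrist');crop(im,100,120,400,340,2.6,'pics/w3.png')
E
```

```text
time_s: 8.4
ee_pos: [477.0, 94.3, 150.3]
ee_rot: [-90.0, -0.0, 24.3]
force: [0.7, -0.1, -5.0]
gripper_width: 23.3
[477.00914486  94.25360834 150.25370928] [-8.99774942e+01 -7.39246176e-03  2.42953085e+01] [ 0.68334548 -0.14683497 -5.0070683 ] [0.05973253 0.00400425 0.04877838]
```

View pics/s3.png

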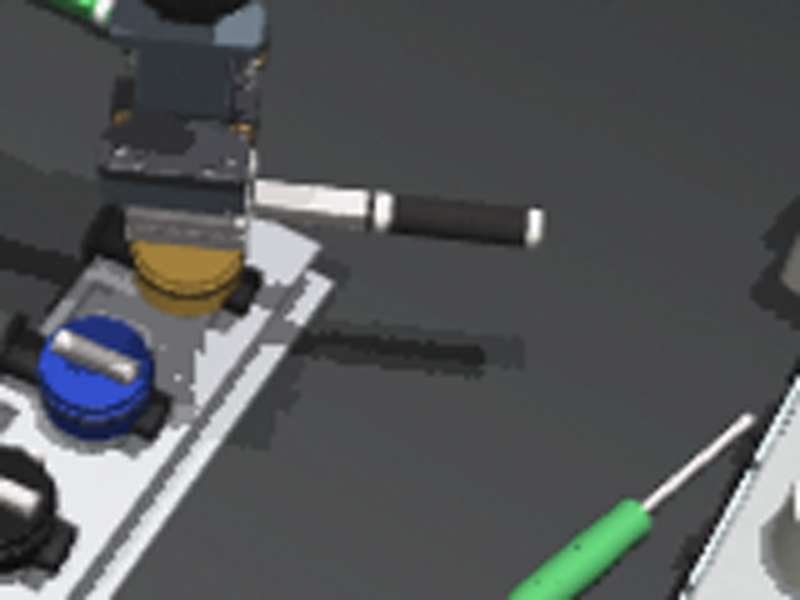

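View pics/w3.png

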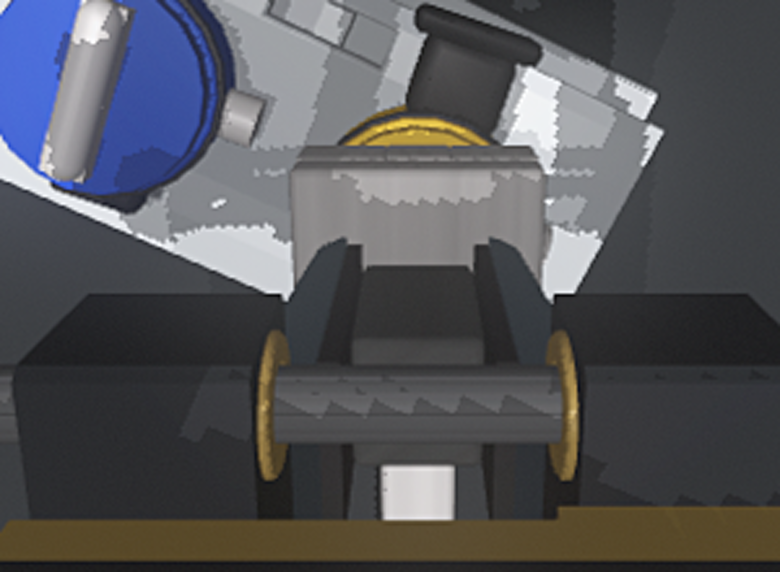

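Run:
```python
from h import *
t=np.radians(24.3);u=np.array([np.cos(t),np.sin(t),0]);C=np.array([477,94.2,120.3+14])
for d in (100,107,195):
  print(d,((proj('scene',[C+d*u])-[240,130]+.5)*5).round(0),((proj('top',[C+d*u])-[180,110]+.5)*6).round(0))
```

```text
100 [[366. 214.]] [[205. 273.]]
107 [[379. 215.]] [[199. 259.]]
195 [[535. 232.]] [[123.  89.]]
```

View pics/t3.png

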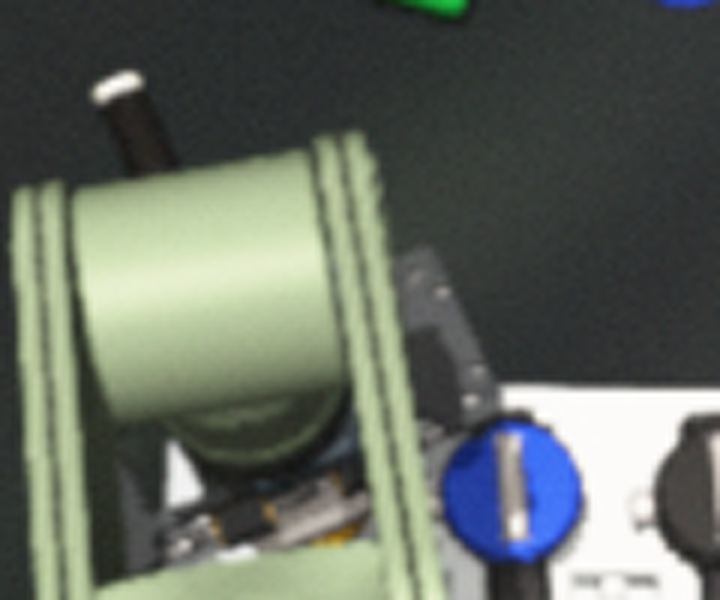

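The tip is where predicted, about (535,228) in the scene crop and (120,85) in the top crop, so the wrench is level and aligned. I lower part way and check the force.

```bash
python3 -m handwheel '[[0,[0,4,0],[0,0,0]],[0,[0,4,0],[0,0,0]],[0,[0,4,0],[0,0,0]],[0,[0,3,0],[0,0,0]],[0,[0,2,0],[0,0,0]],[0,[0,2,0],[0,0,0]],[0,[0,2,0],[0,0,0]],[0,[0,2,0],[0,0,0]],[0,[0,1,0],[0,0,0]],[0,[0,0,0],[0,0,0]]]'
python3 - <<'E'
from h import *
s=env.state();print(s['ee_pos'],s['ee_rot'],s['force'],s['torque'])
E
```

```text
time_s: 9.38
ee_pos: [477.0, 93.7, 125.9]
ee_rot: [-90.0, 0.0, 24.3]
force: [-0.2, -0.0, -5.2]
gripper_width: 23.7
[476.96135972  93.70352744 125.89933376] [-9.00002470e+01  2.37653031e-02  2.43030397e+01] [-1.65278260e-01 -2.17694008e-03 -5.22463939e+00] [ 0.08590086  0.00336637 -0.0663981 ]
```

```bash
python3 -m handwheel '[[0,[0,1.5,0],[0,0,0]],[0,[0,1.5,0],[0,0,0]],[0,[0,1,0],[0,0,0]],[0,[0,1,0],[0,0,0]],[0,[0,0.5,0],[0,0,0]],[0,[0,0.5,0],[0,0,0]],[0,[0,0.5,0],[0,0,0]],[0,[0,0.5,0],[0,0,0]],[0,[0,0.3,0],[0,0,0]],[0,[0,0,0],[0,0,0]]]'
python3 - <<'E'
from h import *
s=env.state();print(s['ee_pos'],s['ee_rot'],s['force'],s['torque'])
E
```

```text
time_s: 10.22
ee_pos: [477.1, 93.8, 119.0]
ee_rot: [-90.0, -0.0, 24.3]
force: [-0.0, -0.3, -3.6]
gripper_width: 23.7
[477.14202285  93.77104358 119.00480925] [-9.00063564e+01 -1.08726201e-02  2.43057113e+01] [-0.03242271 -0.29628926 -3.58422895] [0.13828981 0.07929577 0.05186899]
```

```bash
python3 -m handwheel '[[0,[0,0.4,0],[0,0,0]],[0,[0,0.3,0],[0,0,0]],[0,[0,0,0],[0,0,0]],[0.35,[0,0,0],[0,0,0]],[0.4,[0,0,0],[0,0,0]],[0.5,[0,0,0],[0,0,0]],[0.6,[0,0,0],[0,0,0]],[0.6,[0,0,0],[0,0,0]],[0.6,[0,0,0],[0,0,0]],[0.6,[0,0,0],[0,0,0]]]'
python3 - <<'E'
from h import *
s=env.state();print(s['ee_pos'],s['ee_rot'],s['force'],s['torque'])
im=env.grab_frame('scene');crop(im,240,130,400,250,5,'pics/s4.png')
im=env.grab_frame('wrist');crop(im,100,120,400,340,2.6,'pics/w4.png')
E
```

```text
time_s: 11.05
ee_pos: [477.2, 93.8, 118.1]
ee_rot: [-90.0, -0.0, 24.3]
force: [-0.9, -0.2, 0.1]
gripper_width: 54.7
[477.1639952   93.75677754 118.08095288] [-9.00079110e+01 -5.70216914e-03  2.43062701e+01] [-0.89623319 -0.17942943  0.05929847] [ 0.09913506 -0.13917704 -0.01735108]
```

View pics/s4.png

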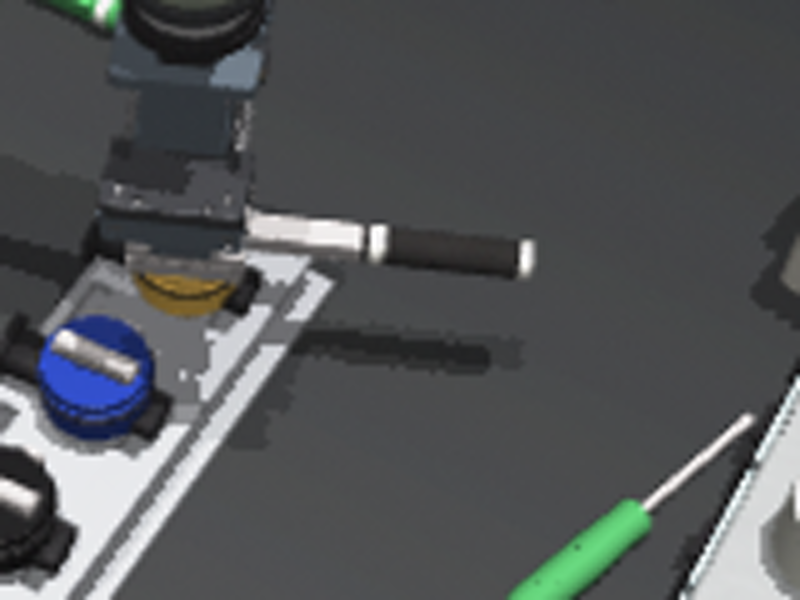

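View pics/w4.png

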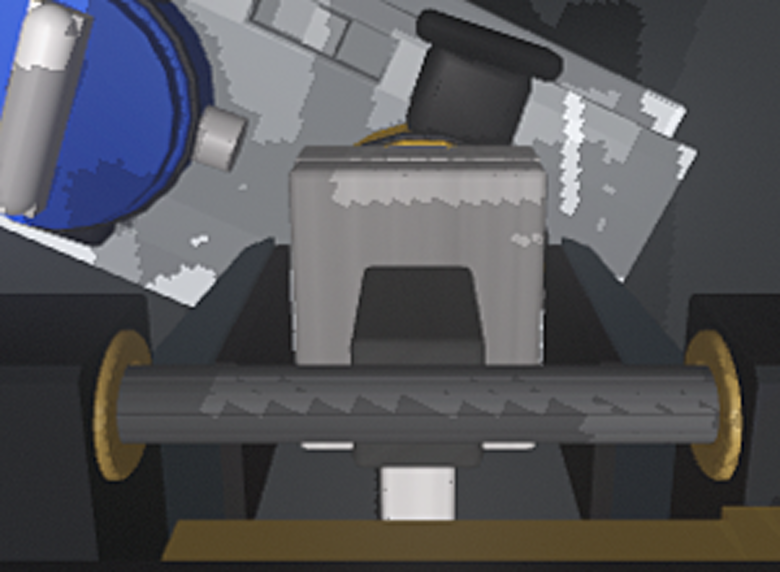

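The wrench is seated level on the yellow cap; its tip is at (527,258) in the scene crop. Next I go up, over to the left of the black grip, shut the fingers and come down.

```bash
python3 -m handwheel '[[0.6,[0,-10,0],[0,0,0]],[0.6,[0,-20,0],[0,0,0]],[0.6,[0,-25,0],[0,0,0]],[0.6,[0,-20,0],[0,0,0]],[0,[25,-5,10],[0,0,0]],[0,[30,0,10],[0,0,0]],[0,[30,0,10],[0,0,0]],[0,[30,0,10],[0,0,0]],[0,[25,0,10],[0,0,0]],[0,[10,0,5],[0,0,0]]]' 20
python3 - <<'E'
from h import *
s=env.state();print(s['ee_pos'],s['ee_rot'],s['force'],s['torque'],s['qpos'])
im=env.grab_frame('scene');crop(im,240,100,400,220,5,'pics/s5.png')
im=env.grab_frame('wrist');cv2.imwrite('pics/w5.png',im[:,:,::-1])
E
```

```text
time_s: 11.98
ee_pos: [593.5, 208.0, 198.4]
ee_rot: [-90.0, -0.1, 24.4]
force: [0.5, -0.6, 0.2]
gripper_width: 17.9
[593.48690096 208.00172741 198.38561658] [-89.98617838  -0.13570408  24.37245913] [ 0.45925285 -0.60764685  0.19168975] [ 0.14270409 -0.18143049 -0.07003368] [ 1.82513813e+01  2.36552458e+01  8.36833045e+01  2.95775105e-02
  7.25279953e+01 -9.61299416e+01]
```

View pics/s5.png

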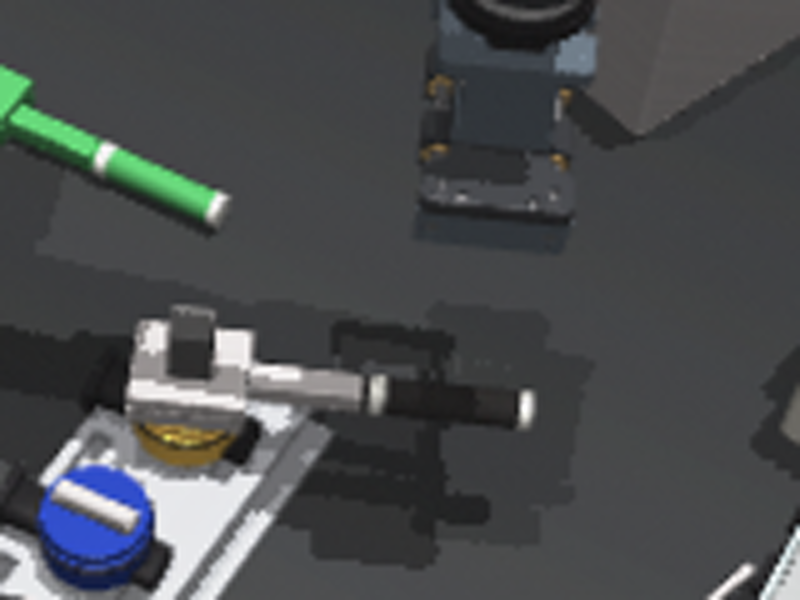

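View pics/w5.png

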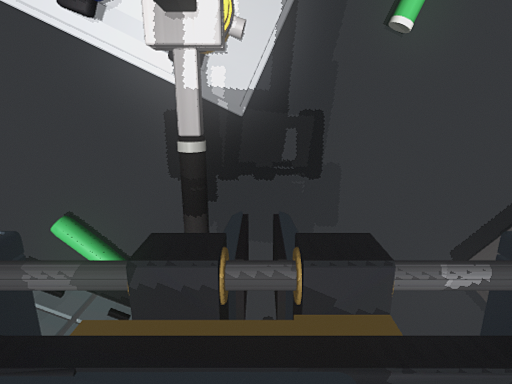

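```bash
python3 -m handwheel '[[0,[0,8,0],[0,0,0]],[0,[0,12,0],[0,0,0]],[0,[0,14,0],[0,0,0]],[0,[0,14,0],[0,0,0]],[0,[0,14,0],[0,0,0]],[0,[0,14,0],[0,0,0]],[0,[0,14,-2],[0,0,0]],[0,[0,12,-3],[0,0,0]],[0,[-2,8,-4],[0,0,0]],[0,[-1,0,-4],[0,0,0]]]' 20
python3 - <<'E'
from h import *
s=env.state();print(s['ee_pos'],s['ee_rot'],s['force'],s['torque'])
im=env.grab_frame('wrist');cv2.imwrite('pics/w6.png',cv2.resize(im[100:300,100:400,::-1],None,fx=2.6,fy=2.6))
C=np.array([477.1,93.9]);t=np.radians(24.3);u=np.array([np.cos(t),np.sin(t)]);v=np.array([-u[1],u[0]]);d=s['ee_pos'][:2]-C;print(d@u,d@v)
E
```

```text
time_s: 12.92
ee_pos: [591.4, 190.7, 86.4]
ee_rot: [-90.0, 0.3, 24.3]
force: [0.6, 0.2, 0.0]
gripper_width: 0.7
[591.36058504 190.74284085  86.40703905] [-89.98385006   0.27758252  24.27172883] [0.64348717 0.1726127  0.01230841] [ 0.10815961 -0.07041419  0.01099149]
143.98969113131182 41.24301110907321
```

View pics/w6.png

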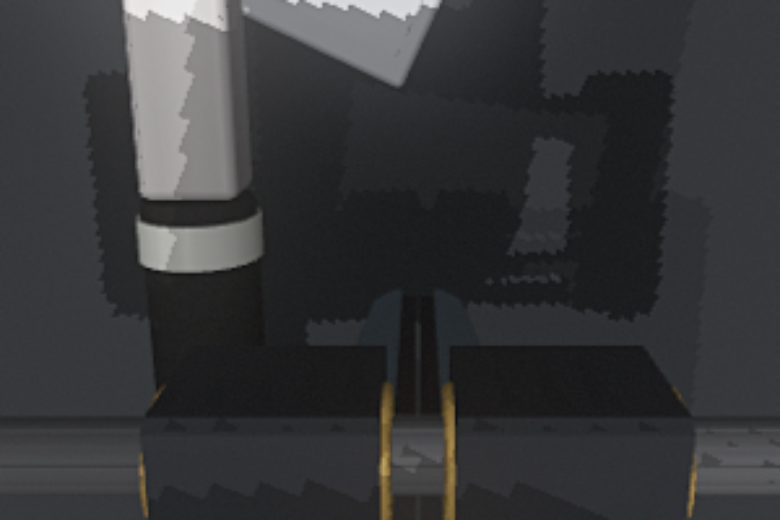

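```bash
python3 -m handwheel '[[0,[1,0,-2],[0,0,0]],[0,[1,0,-2],[0,0,0]],[0,[1,0,-2],[0,0,0]],[0,[1,0,-2],[0,0,0]],[0,[1,0,-2],[0,0,0]],[0,[0,0,-1],[0,0,0]],[0,[0,0,-1],[0,0,0]],[0,[0,0,-1],[0,0,0]],[0,[0,0,0],[0,0,0]],[0,[0,0,0],[0,0,0]]]' 20
cat > r.py <<'E'
from h import *
s=env.state()
C=np.array([477.1,93.9]);ps=s['ee_rot'][2];t=np.radians(ps);u=np.array([np.cos(t),np.sin(t)]);v=np.array([-u[1],u[0]]);d=s['ee_pos'][:2]-C
f=s['force'][:2]
print('t',round(s['time_s'],2),'psi %.2f u %.1f v %.1f z %.1f  Fu %.2f Fv %.2f'%(ps,d@u,d@v,s['ee_pos'][2],f@u,f@v), 'ang of tcp %.2f'%(np.degrees(np.arctan2(d[1],d[0]))),s['torque'].round(2))
E
python3 r.py
```

```text
time_s: 13.8
ee_pos: [603.6, 182.7, 88.1]
ee_rot: [-90.0, 0.0, 24.3]
force: [0.1, 0.9, 0.1]
gripper_width: 0.6
t 13.8 psi 24.30 u 151.9 v 28.9 z 88.1  Fu 0.47 Fv 0.76 ang of tcp 35.07 [ 0.15 -0.09 -0.  ]
```

```bash
python3 -m handwheel '[[0,[0.3,0,-1.9],[0,0.7,0]],[0,[0.3,0,-1.9],[0,0.7,0]],[0,[0.3,0,-1.9],[0,0.7,0]],[0,[0.3,0,-1.9],[0,0.7,0]],[0,[0.3,0,-1.9],[0,0.7,0]],[0,[0.3,0,-1.9],[0,0.7,0]],[0,[0.3,0,-1.9],[0,0.7,0]],[0,[0.3,0,-1.9],[0,0.7,0]],[0,[0.3,0,-1.9],[0,0.7,0]],[0,[0.3,0,-1.9],[0,0.7,0]]]' 20
python3 r.py
```

```text
time_s: 14.63
ee_pos: [613.4, 166.2, 88.1]
ee_rot: [-90.0, -0.0, 17.2]
force: [0.0, 1.4, -0.1]
gripper_width: 0.5
t 14.63 psi 17.24 u 151.6 v 28.6 z 88.1  Fu 0.42 Fv 1.33 ang of tcp 27.94 [ 0.44 -0.05  0.03]
```

```bash
python3 -m handwheel '[[0,[0.2,0,-1.1],[0,0.4,0]],[0,[0.2,0,-1],[0,0.4,0]],[0,[0.2,0,-1.1],[0,0.4,0]],[0,[0.2,0,-1],[0,0.4,0]],[0,[0.2,0,-1.1],[0,0.4,0]],[0,[0.2,0,-1],[0,0.4,0]],[0,[0.2,0,-1.1],[0,0.4,0]],[0,[0.2,0,-1],[0,0.4,0]],[0,[0.2,0,-1.1],[0,0.4,0]],[0,[0.2,0,-1.1],[0,0.4,0]]]' 20
python3 r.py
python3 - <<'E'
from h import *
im=env.grab_frame('scene');crop(im,240,100,400,220,5,'pics/s7.png')
E
```

```text
time_s: 15.47
ee_pos: [618.1, 156.4, 88.1]
ee_rot: [-90.0, 0.0, 13.3]
force: [0.3, 2.4, 0.5]
gripper_width: 0.9
t 15.47 psi 13.27 u 151.6 v 28.4 z 88.1  Fu 0.87 Fv 2.27 ang of tcp 23.89 [ 0.37 -0.09  0.02]
```

View pics/s7.png

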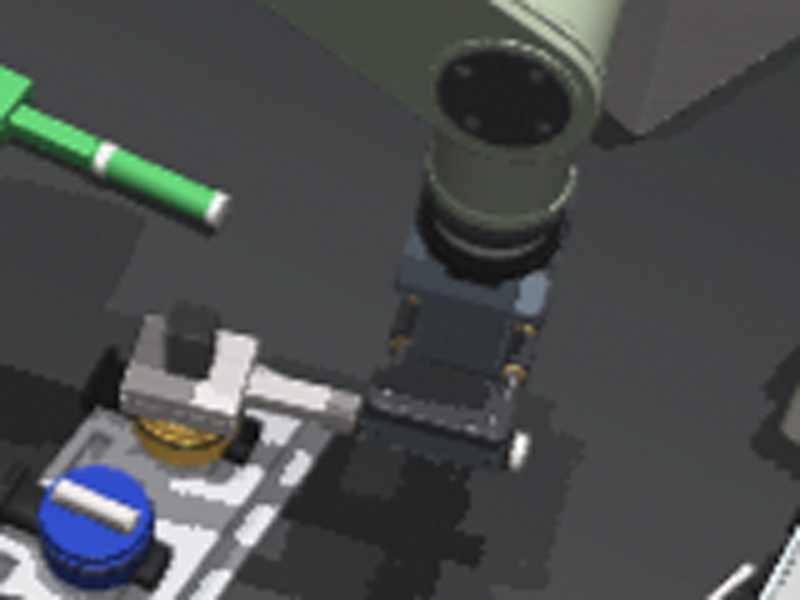

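The handle and head turn together, with the tip now at (520,452), and only drag is felt. I continue in 2° steps, reading the force after each.

```bash
python3 -m handwheel '[[0,[0.1,0,-0.5],[0,0.2,0]],[0,[0.1,0,-0.6],[0,0.2,0]],[0,[0.1,0,-0.5],[0,0.2,0]],[0,[0.1,0,-0.5],[0,0.2,0]],[0,[0.1,0,-0.5],[0,0.2,0]],[0,[0.1,0,-0.6],[0,0.2,0]],[0,[0.1,0,-0.5],[0,0.2,0]],[0,[0.1,0,-0.5],[0,0.2,0]],[0,[0.1,0,-0.6],[0,0.2,0]],[0,[0.1,0,-0.5],[0,0.2,0]]]' 20
python3 r.py
```

```text
time_s: 16.35
ee_pos: [620.2, 151.4, 88.1]
ee_rot: [-90.0, 0.0, 11.3]
force: [-1.3, 0.8, -0.1]
gripper_width: 0.4
t 16.35 psi 11.29 u 151.6 v 28.4 z 88.1  Fu -1.12 Fv 1.04 ang of tcp 21.89 [ 0.4  -0.04  0.08]
```

Run:
```python
from h import *
from scipy.optimize import minimize_scalar
px=(np.array([520,452])+.5)/5-.5+[240,100]
g=lambda a:np.linalg.norm(proj('scene',[[477.1+195*np.cos(a),93.9+195*np.sin(a),103]])[0]-px)
r=minimize_scalar(g,bounds=(-.6,.6),method='bounded');print(np.degrees(r.x),r.fun)
px=(np.array([528,410])+.5)/5-.5+[240,100]
r=minimize_scalar(g,bounds=(-.6,.6),method='bounded');print(np.degrees(r.x),r.fun)
```

```text
16.186063501947526 0.3183306567498028
24.896952197576 0.2301199145010506
```

```bash
python3 -m handwheel '[[0,[0.1,0,-0.5],[0,0.2,0]],[0,[0.1,0,-0.6],[0,0.2,0]],[0,[0.1,0,-0.5],[0,0.2,0]],[0,[0.1,0,-0.5],[0,0.2,0]],[0,[0.1,0,-0.5],[0,0.2,0]],[0,[0.1,0,-0.6],[0,0.2,0]],[0,[0.1,0,-0.5],[0,0.2,0]],[0,[0.1,0,-0.5],[0,0.2,0]],[0,[0.1,0,-0.6],[0,0.2,0]],[0,[0.1,0,-0.5],[0,0.2,0]]]' 20
python3 r.py
```

```text
time_s: 17.18
ee_pos: [622.1, 146.3, 88.1]
ee_rot: [-90.0, 0.0, 9.3]
force: [-0.5, 1.6, 0.0]
gripper_width: 0.4
t 17.18 psi 9.29 u 151.6 v 28.4 z 88.1  Fu -0.28 Fv 1.65 ang of tcp 19.88 [ 0.41 -0.05 -0.02]
```

```bash
python3 -m handwheel '[[0,[0.1,0,-0.5],[0,0.2,0]],[0,[0.1,0,-0.6],[0,0.2,0]],[0,[0.1,0,-0.5],[0,0.2,0]],[0,[0.1,0,-0.5],[0,0.2,0]],[0,[0.1,0,-0.5],[0,0.2,0]],[0,[0.1,0,-0.6],[0,0.2,0]],[0,[0.1,0,-0.5],[0,0.2,0]],[0,[0.1,0,-0.5],[0,0.2,0]],[0,[0.1,0,-0.6],[0,0.2,0]],[0,[0.1,0,-0.5],[0,0.2,0]]]' 20
python3 r.py
```

```text
time_s: 18.02
ee_pos: [623.9, 141.3, 88.1]
ee_rot: [-90.0, 0.0, 7.3]
force: [0.4, 1.4, -1.2]
gripper_width: 0.1
t 18.02 psi 7.28 u 151.6 v 28.4 z 88.1  Fu 0.56 Fv 1.33 ang of tcp 17.89 [ 0.39  0.05 -0.  ]
```

```bash
python3 -m handwheel '[[0,[0.1,0,-0.5],[0,0.2,0]],[0,[0.1,0,-0.6],[0,0.2,0]],[0,[0.1,0,-0.5],[0,0.2,0]],[0,[0.1,0,-0.5],[0,0.2,0]],[0,[0.1,0,-0.5],[0,0.2,0]],[0,[0.1,0,-0.6],[0,0.2,0]],[0,[0.1,0,-0.5],[0,0.2,0]],[0,[0.1,0,-0.5],[0,0.2,0]],[0,[0.1,0,-0.6],[0,0.2,0]],[0,[0.1,0,-0.5],[0,0.2,0]]]' 20
python3 r.py
```

```text
time_s: 18.85
ee_pos: [625.4, 136.1, 88.1]
ee_rot: [-90.0, 0.0, 5.3]
force: [-1.1, 1.6, 1.2]
gripper_width: 0.4
t 18.85 psi 5.28 u 151.6 v 28.4 z 88.1  Fu -0.93 Fv 1.68 ang of tcp 15.89 [0.36 0.12 0.01]
```

```bash
python3 -m handwheel '[[0,[0.1,0,-0.5],[0,0.2,0]],[0,[0.1,0,-0.6],[0,0.2,0]],[0,[0.1,0,-0.5],[0,0.2,0]],[0,[0.1,0,-0.5],[0,0.2,0]],[0,[0.1,0,-0.5],[0,0.2,0]],[0,[0.1,0,-0.6],[0,0.2,0]],[0,[0.1,0,-0.5],[0,0.2,0]],[0,[0.1,0,-0.5],[0,0.2,0]],[0,[0.1,0,-0.6],[0,0.2,0]],[0,[0.1,0,-0.5],[0,0.2,0]]]' 20
python3 r.py
```

```text
time_s: 19.68
ee_pos: [626.9, 130.9, 88.1]
ee_rot: [-90.0, 0.0, 3.3]
force: [-1.4, 2.7, 0.3]
gripper_width: 0.3
t 19.68 psi 3.28 u 151.7 v 28.4 z 88.1  Fu -1.27 Fv 2.73 ang of tcp 13.88 [ 0.39  0.1  -0.04]
```

```bash
python3 -m handwheel '[[0,[0.1,0,-0.5],[0,0.2,0]],[0,[0.1,0,-0.6],[0,0.2,0]],[0,[0.1,0,-0.5],[0,0.2,0]],[0,[0.1,0,-0.5],[0,0.2,0]],[0,[0.1,0,-0.5],[0,0.2,0]],[0,[0.1,0,-0.6],[0,0.2,0]],[0,[0.1,0,-0.5],[0,0.2,0]],[0,[0.1,0,-0.5],[0,0.2,0]],[0,[0.1,0,-0.6],[0,0.2,0]],[0,[0.1,0,-0.5],[0,0.2,0]]]' 20
python3 r.py
```

```text
time_s: 20.52
ee_pos: [628.1, 125.7, 88.1]
ee_rot: [-90.0, 0.0, 1.3]
force: [-1.7, 2.0, 0.9]
gripper_width: 0.4
t 20.52 psi 1.29 u 151.7 v 28.4 z 88.1  Fu -1.69 Fv 2.02 ang of tcp 11.88 [0.4  0.18 0.04]
```

```bash
python3 -m handwheel '[[0,[0.1,0,-0.5],[0,0.2,0]],[0,[0.1,0,-0.6],[0,0.2,0]],[0,[0.1,0,-0.5],[0,0.2,0]],[0,[0.1,0,-0.5],[0,0.2,0]],[0,[0.1,0,-0.5],[0,0.2,0]],[0,[0.1,0,-0.6],[0,0.2,0]],[0,[0.1,0,-0.5],[0,0.2,0]],[0,[0.1,0,-0.5],[0,0.2,0]],[0,[0.1,0,-0.6],[0,0.2,0]],[0,[0.1,0,-0.5],[0,0.2,0]]]' 20
python3 r.py
```

```text
time_s: 21.35
ee_pos: [629.2, 120.4, 88.1]
ee_rot: [-90.0, -0.0, -0.7]
force: [-0.8, 1.6, 0.2]
gripper_width: 0.2
t 21.35 psi -0.71 u 151.7 v 28.4 z 88.1  Fu -0.81 Fv 1.58 ang of tcp 9.87 [0.41 0.11 0.  ]
```

```bash
python3 -m handwheel '[[0,[0.1,0,-0.5],[0,0.2,0]],[0,[0.1,0,-0.6],[0,0.2,0]],[0,[0.1,0,-0.5],[0,0.2,0]],[0,[0.1,0,-0.5],[0,0.2,0]],[0,[0.1,0,-0.5],[0,0.2,0]],[0,[0.1,0,-0.6],[0,0.2,0]],[0,[0.1,0,-0.5],[0,0.2,0]],[0,[0.1,0,-0.5],[0,0.2,0]],[0,[0.1,0,-0.6],[0,0.2,0]],[0,[0.1,0,-0.5],[0,0.2,0]]]' 20
python3 r.py
```

```text
time_s: 22.18
ee_pos: [630.0, 115.1, 88.1]
ee_rot: [-90.0, -0.0, -2.7]
force: [-1.3, 2.0, -0.3]
gripper_width: 0.4
t 22.18 psi -2.71 u 151.7 v 28.4 z 88.1  Fu -1.44 Fv 1.92 ang of tcp 7.88 [ 0.41  0.13 -0.03]
```

```bash
python3 -m handwheel '[[0,[0.1,0,-0.5],[0,0.2,0]],[0,[0.1,0,-0.6],[0,0.2,0]],[0,[0.1,0,-0.5],[0,0.2,0]],[0,[0.1,0,-0.5],[0,0.2,0]],[0,[0.1,0,-0.5],[0,0.2,0]],[0,[0.1,0,-0.6],[0,0.2,0]],[0,[0.1,0,-0.5],[0,0.2,0]],[0,[0.1,0,-0.5],[0,0.2,0]],[0,[0.1,0,-0.6],[0,0.2,0]],[0,[0.1,0,-0.5],[0,0.2,0]]]' 20
python3 r.py
```

```text
time_s: 23.02
ee_pos: [630.7, 109.7, 88.1]
ee_rot: [-90.0, -0.0, -4.7]
force: [-1.0, 0.4, -0.2]
gripper_width: 0.3
t 23.02 psi -4.71 u 151.8 v 28.4 z 88.1  Fu -1.08 Fv 0.34 ang of tcp 5.87 [0.36 0.12 0.01]
```

```bash
python3 -m handwheel '[[0,[0.1,0,-0.5],[0,0.2,0]],[0,[0.1,0,-0.6],[0,0.2,0]],[0,[0.1,0,-0.5],[0,0.2,0]],[0,[0.1,0,-0.5],[0,0.2,0]],[0,[0.1,0,-0.5],[0,0.2,0]],[0,[0.1,0,-0.6],[0,0.2,0]],[0,[0.1,0,-0.5],[0,0.2,0]],[0,[0.1,0,-0.5],[0,0.2,0]],[0,[0.1,0,-0.6],[0,0.2,0]],[0,[0.1,0,-0.5],[0,0.2,0]]]' 20
python3 r.py
python3 - <<'E'
from h import *
im=env.grab_frame('scene');crop(im,240,100,400,220,5,'pics/s8.png')
E
```

```text
time_s: 23.85
ee_pos: [631.1, 106.4, 88.2]
ee_rot: [-89.8, 0.0, -6.7]
force: [-2.0, 9.2, 0.3]
gripper_width: 0.1
t 23.85 psi -6.74 u 151.5 v 30.4 z 88.2  Fu -3.04 Fv 8.92 ang of tcp 4.62 [1.71 0.2  0.07]
```

View pics/s8.png

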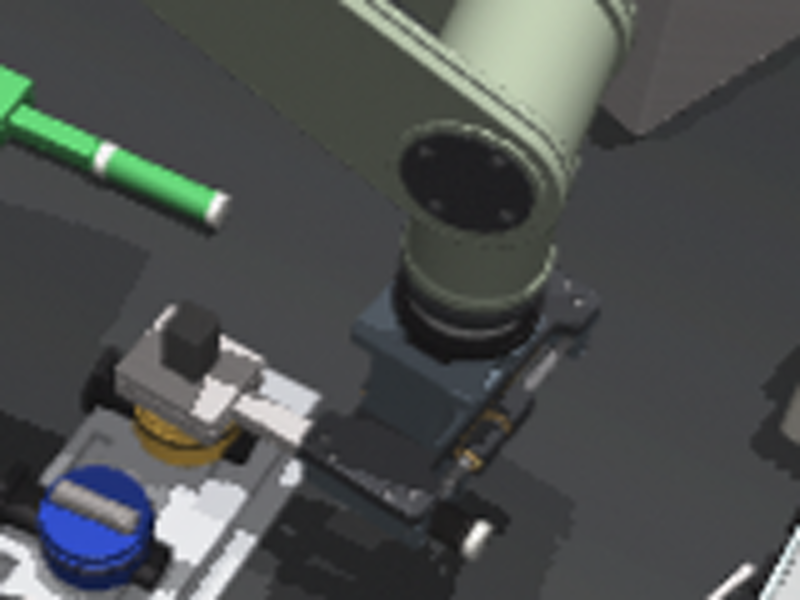

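The force jumped to 8.9 N, so the cap has come up firm and the trip is about to break. I take smaller steps now.

```bash
python3 -m handwheel '[[0,[0.1,0,-0.5],[0,0.2,0]],[0,[0.1,0,-0.6],[0,0.2,0]],[0,[0.1,0,-0.5],[0,0.2,0]],[0,[0.1,0,-0.5],[0,0.2,0]],[0,[0.1,0,-0.5],[0,0.2,0]],[0,[0.1,0,-0.6],[0,0.2,0]],[0,[0.1,0,-0.5],[0,0.2,0]],[0,[0.1,0,-0.5],[0,0.2,0]],[0,[0,0,0],[0,0,0]],[0,[0,0,0],[0,0,0]]]' 20
python3 r.py
```

```text
time_s: 24.73
ee_pos: [631.4, 102.1, 88.2]
ee_rot: [-89.8, 0.0, -8.3]
force: [-1.5, 9.6, -0.6]
gripper_width: 0.3
t 24.73 psi -8.33 u 151.5 v 30.5 z 88.2  Fu -2.90 Fv 9.24 ang of tcp 3.05 [1.57 0.22 0.13]
```

```bash
python3 -m handwheel '[[0,[0.1,0,-0.5],[0,0.2,0]],[0,[0.1,0,-0.6],[0,0.2,0]],[0,[0.1,0,-0.5],[0,0.2,0]],[0,[0.1,0,-0.5],[0,0.2,0]],[0,[0.1,0,-0.5],[0,0.2,0]],[0,[0.1,0,-0.6],[0,0.2,0]],[0,[0.1,0,-0.5],[0,0.2,0]],[0,[0.1,0,-0.5],[0,0.2,0]],[0,[0,0,0],[0,0,0]],[0,[0,0,0],[0,0,0]]]' 20
python3 r.py
python3 - <<'E'
from h import *
im=env.grab_frame('scene');crop(im,240,100,400,220,5,'pics/s9.png')
E
```

```text
time_s: 25.57
ee_pos: [631.5, 97.5, 88.2]
ee_rot: [-89.8, 0.0, -9.9]
force: [-2.4, 7.9, 0.1]
gripper_width: 0.4
t 25.57 psi -9.92 u 151.5 v 30.2 z 88.2  Fu -3.74 Fv 7.40 ang of tcp 1.35 [1.47 0.12 0.1 ]
```

View pics/s9.png

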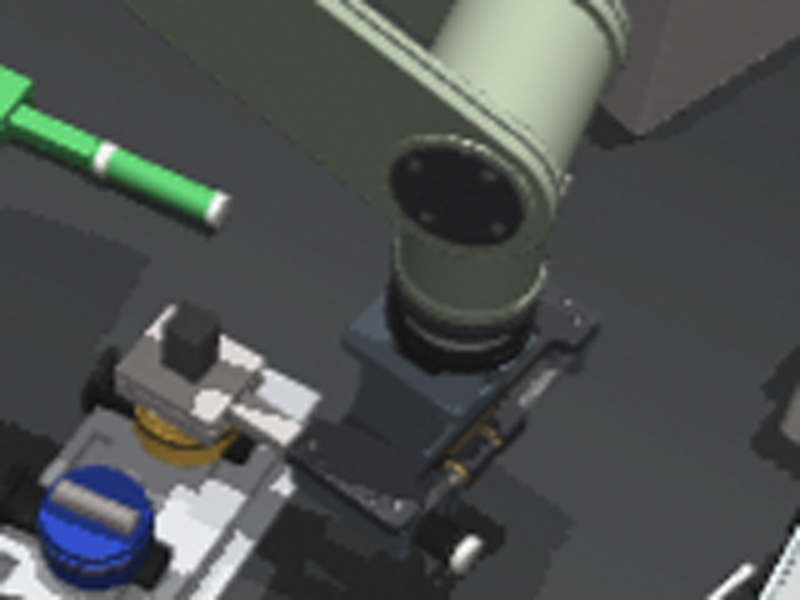

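The head is unchanged while the handle tip moved from (478,540) to (466,553): it is bending and the force is falling. One more small step puts it safely past 0.05 rad.

```bash
python3 -m handwheel '[[0,[0.1,0,-0.5],[0,0.2,0]],[0,[0.1,0,-0.6],[0,0.2,0]],[0,[0.1,0,-0.5],[0,0.2,0]],[0,[0.1,0,-0.5],[0,0.2,0]],[0,[0.1,0,-0.5],[0,0.2,0]],[0,[0.1,0,-0.6],[0,0.2,0]],[0,[0.1,0,-0.5],[0,0.2,0]],[0,[0.1,0,-0.5],[0,0.2,0]],[0,[0,0,0],[0,0,0]],[0,[0,0,0],[0,0,0]]]' 20
python3 r.py
python3 - <<'E'
from h import *
im=env.grab_frame('scene');crop(im,240,100,400,220,5,'pics/s10.png')
im=env.grab_frame('wrist');cv2.imwrite('pics/w10.png',cv2.resize(im[:,:,::-1],(800,600),interpolation=cv2.INTER_CUBIC));np.save('w10.npy',im)
E
```

```text
time_s: 26.45
ee_pos: [631.5, 92.8, 88.2]
ee_rot: [-89.9, 0.0, -11.5]
force: [-2.1, 6.9, 0.4]
gripper_width: 0.2
t 26.45 psi -11.52 u 151.5 v 29.8 z 88.2  Fu -3.40 Fv 6.37 ang of tcp -0.39 [1.23 0.12 0.08]
```

View pics/w10.png

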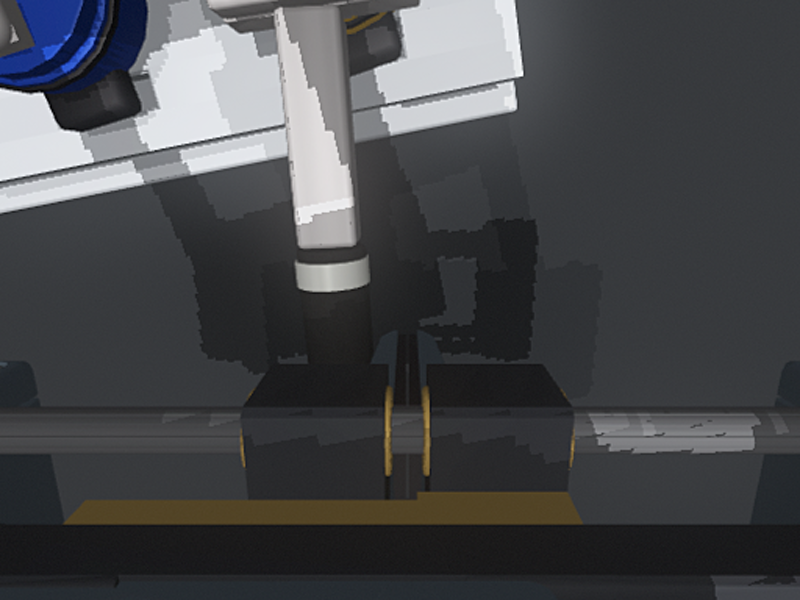

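View pics/s10.png

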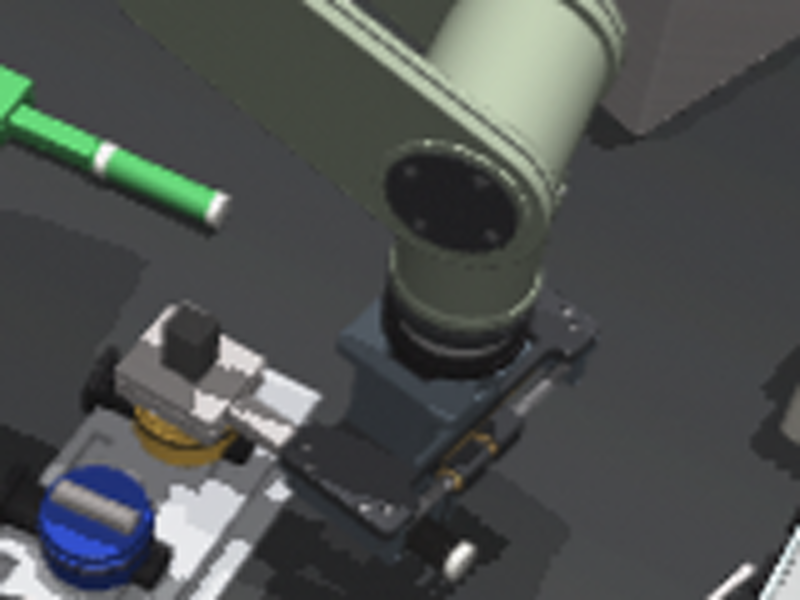

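The click is past: the force dropped from 9.2 N to 6.4 N and the bend is about 0.075–0.087 rad. I back off along the arc so the handle springs back gently.

```bash
python3 -m handwheel '[[0,[-0.2,0,1.3],[0,-0.5,0]],[0,[-0.2,0,1.3],[0,-0.5,0]],[0,[-0.2,0,1.3],[0,-0.5,0]],[0,[-0.2,0,1.3],[0,-0.5,0]],[0,[-0.2,0,1.3],[0,-0.5,0]],[0,[-0.2,0,1.3],[0,-0.5,0]],[0,[-0.2,0,1.3],[0,-0.5,0]],[0,[-0.2,0,1.3],[0,-0.5,0]],[0,[-0.2,0,1.3],[0,-0.5,0]],[0,[-0.2,0,1.3],[0,-0.5,0]]]' 20
python3 r.py
python3 -m handwheel '[[0,[-0.2,0,1.3],[0,-0.5,0]],[0,[0,0,2],[0,0,0]],[0,[0,0,3],[0,0,0]],[0,[0,0,4],[0,0,0]],[0,[0,0,5],[0,0,0]],[0,[0,0,6],[0,0,0]],[0,[0,0,6],[0,0,0]],[0,[0,0,6],[0,0,0]],[0,[0,-3,5],[0,0,0]],[0,[0,-5,0],[0,0,0]]]' 20
python3 r.py
```

```text
time_s: 27.38
ee_pos: [631.1, 106.7, 88.1]
ee_rot: [-89.8, 0.1, -6.5]
force: [-2.8, 5.6, 0.9]
gripper_width: 0.3
t 27.38 psi -6.49 u 151.5 v 30.1 z 88.1  Fu -3.40 Fv 5.29 ang of tcp 4.76 [1.15 0.33 0.05]
time_s: 28.22
ee_pos: [635.3, 144.0, 95.8]
ee_rot: [-90.0, 0.0, -5.9]
force: [-0.2, -0.4, -0.5]
gripper_width: 0.6
t 28.22 psi -5.93 u 152.1 v 66.1 z 95.8  Fu -0.18 Fv -0.43 ang of tcp 17.56 [ 0.09 -0.13  0.02]
```

```bash
python3 -m handwheel '[[0,[0,-10,5],[0,0,0]],[0,[0,-20,5],[0,0,0]],[0,[0,-25,5],[0,0,0]],[0,[0,-25,5],[0,0,0]],[0,[0,-20,10],[0,0,0]],[0,[0,-10,15],[0,0,0]],[0,[0,-5,15],[0,0,0]],[0,[0,0,15],[0,0,0]],[0,[0,0,10],[0,0,0]],[0,[0,0,0],[0,0,0]]]' 20
python3 r.py
python3 - <<'E'
from h import *
im=env.grab_frame('scene');crop(im,240,100,400,220,5,'pics/s11.png')
cv2.imwrite('pics/s11f.png',im[:,:,::-1])
im=env.grab_frame('top');cv2.imwrite('pics/t11.png',cv2.resize(im[:,:,::-1],(800,600),interpolation=cv2.INTER_CUBIC))
E
```

```text
time_s: 29.05
ee_pos: [643.8, 229.7, 209.7]
ee_rot: [-90.0, 0.1, -5.9]
force: [0.6, -0.1, -1.7]
gripper_width: 0.5
t 29.05 psi -5.86 u 152.0 v 152.1 z 209.7  Fu 0.65 Fv -0.00 ang of tcp 39.16 [ 0.09 -0.14  0.08]
```

View pics/s11.png

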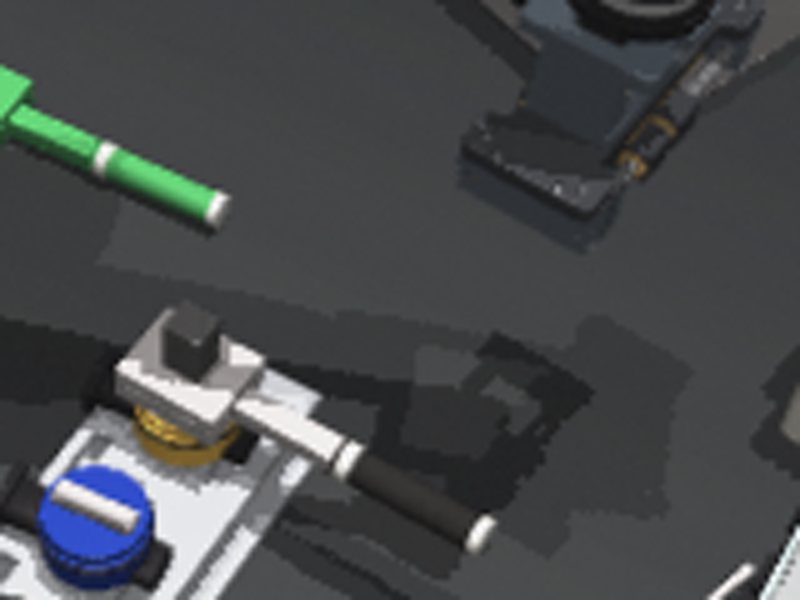

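View pics/t11.png

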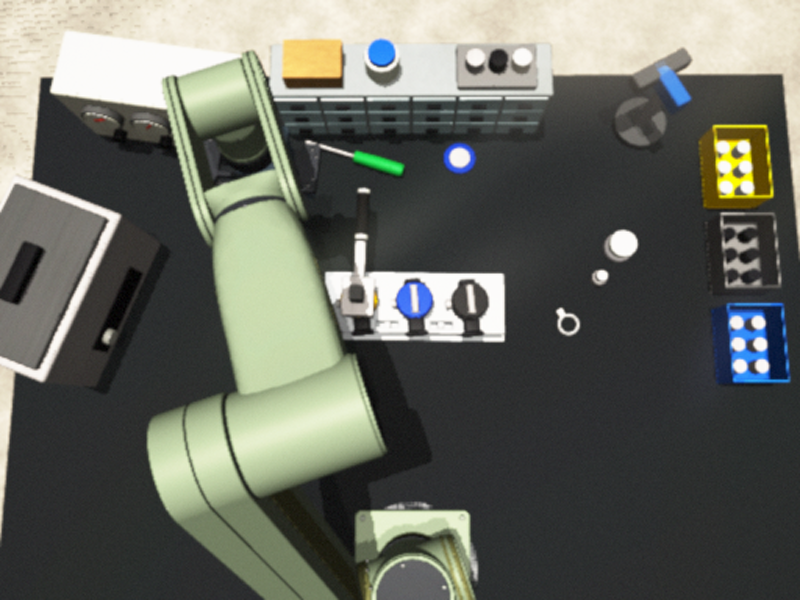

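Run:
```python
from h import *
from scipy.optimize import minimize_scalar
for q in [(478,540),(466,553),(460,561),(482,533)]:
    px=(np.array(q)+.5)/5-.5+[240,100]
    g=lambda a:np.linalg.norm(proj('scene',[[477.1+195*np.cos(a),93.9+195*np.sin(a),103]])[0]-px)
    r=minimize_scalar(g,bounds=(-.6,.6),method='bounded');print(q,round(r.x,4),round(r.fun,2))
```

```text
(478, 540) -0.0553 0.75
(466, 553) -0.1135 1.08
(460, 561) -0.1461 0.96
(482, 533) -0.0285 0.89
```

Run:
```python
from workcell import env
print(env.job_done())
```

```text
the job is handed in; nothing more can be done
None
```

I set the steel wrench with the black grip on the yellow cap's rib, handle pointing away, and pushed the handle clockwise until it clicked. Then I let it spring back and handed the job in at about 29 s; the hand-in gave no verdict.

- **Tightening:** The cap ran free for about 28° at roughly 2 N, then came up firm. The push peaked near 9.2 N and fell to 6.4 N as the handle bent.
- **Bend at the click:** The three estimates were about 0.075 rad from the torque drop, 0.087 rad from the tool position, and 0.09 rad from the images. All are past the click at 0.05 rad and short of the overrun at 0.14 rad.
- **One disagreement:** From its relaxed position the handle swung 0.118 rad in the images. I put the extra down to slot play and the cap's give.
- **Final pictures:** The wrench stands level and seated with its handle straight again and the gripper clear. I saw nothing else on the worktop moved.

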